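# Snap the control board onto the standoffs of an opened battery charger

## Robot

A 7-joint arm with a two-finger parallel gripper is mounted at the origin on the work surface. World frame = base frame: x ahead of the robot, y to its left, z up, the work surface at z = 0. Lengths are in mm, angles in rad, forces in N, time in s.
With the tool pointing down it reaches from about 425 to 1025 mm from the base axis. Payload 9.4 kg.
Tool frame: the origin (TCP) lies midway between the tips of the shut fingers; the grasp point (between the pads) lies arm.pinch_z behind it (arm.pinch_z is the distance from the TCP to the grasp point, in mm); z points along the fingers, y is the direction in which the jaws open and shut (so a half turn about z gives the same grasp; the last joint's range is limited). The gripper opens to 93 mm and grips with 3 to 60 N. Pads are 15 mm wide; open, the fingers measure 128 mm over their backs; the gripper's body (75 mm by 188 mm) begins 65 mm behind the grasp point.
Start: joints at [-1.2, 0.599, -0.003, 1.599, 0.002, 0.943, -0.08], TCP at [313.917, 653.514, 218.618] pointing down, gripper open.
Joint ranges: [-2.57, 2.57], [-0.35, 1.97], [-1.29, 1.29], [0.11, 2.56], [-1.05, 4.19], [0.11, 1.86], [-2.63, 2.63]. Speed limits (rad/s): [2.22, 2.22, 3.01, 3.01, 3.14, 3.14, 3.14].

## Interface

Orientations are given as a 3x3 rotation matrix whose columns are the frame's x, y, z axes.
In Python, from bench import arm gives the robot as it stands.
- The arm moves only by the tool play_rows, never from a script. Its argument "series" is text: rows parted by semicolons, each of 4 numbers parted by spaces: the shift along the tool's x, y, z in m, then the turn about the tool's z in degrees. A call has 1 to 5 rows; each row is the pose to reach, as a shift and turn from the pose commanded when the call began, along the tool's axes at that moment; what a row does not reach only later rows make up. A row lasts 1/8 s, in which the tool goes at most 62.5 mm and 10.7 degrees, less where a joint would pass 70% of its speed; a pose out of reach is approached as far as the arm can. A call with a gripper value outside its range is refused whole. "hand" is the closure in counts, from 0 (fully open) to 255 (shut), set as the call begins (left out, the last holds). The fingers move at their own pace and stop on an object; "force" is the grip in N (left out, the last holds). Time passes only in rows, so rows that repeat a pose let the fingers close. It gives the time, the measured TCP pose, the force and the opening at its end, in the units of the state.
- arm.observe(): the state, without advancing time (a new reading comes with each control period).
- arm.grab_frame(name): name is "scene" or "top" or "wrist"; returns a dict with "color" (400x640x3 uint8, red, green, blue), "z_map" (400x640 float32, mm along the optical axis (not along the pixel's ray), 0 where there is no reading), "fovy" (degrees; the focal length in pixels is half the picture's height over the tangent of half this angle, whatever the lens; pixels are square), "cx", "cy" (the principal point, pixels), "R" (3x3) and "t" (3): a world point X has camera coordinates R X + t. Camera axes: x right, y down, z forward; pixel columns grow to the right and rows downward; lengths in mm; the calibration is good to about 2 mm. A picture is of the moment at which its call begins.
- arm.hand_in(): hands the job in, once; it reports no verdict.
Trained networks look in a picture, given as the dict that the camera call returned (one of the last four; its "shot" number tells which), for a name from the list of things; names that differ only in an ending like _2 or _b are one class to them, and where a whole thing is asked for, a point or a joint stands for the part that bears it (a point fixed in the world has none). Each returns a list of dicts, best first, with "p" (0 to 1); they miss things now and then, are a little off and sometimes report something else, mostly with a low value. They report only what shows in the picture. A call takes as long as a camera call.
- arm.find_in(picture, target): "box" ([centre column, centre row, width, height] in pixels, round what is visible of it).
- arm.masks_of(picture, target): "pixels" (400x640 bool, what is visible of it) and "box" ([centre column, centre row, width, height] in pixels, round what is visible of it).
The state is a dict: "clock": time; "q": joint angles; "qd": joint speeds; "tau": joint torques, N m; "eef_pos": TCP position; "orientation": TCP orientation; "ft_force": force on the tool from outside, world axes, zero at the start; "moment": the same for the moment, N m; "gripper_width": opening from 0.0 (shut) to 1.0 (fully open).
Only numpy, scipy, OpenCV 4.12 (cv2) and the standard library are available. Lean on these libraries where they do the work, as an engineer would, in place of code of your own. Each camera call takes 0.05 s, during which the arm holds its last target.

## Task

Take the green control board off the blue mat and lay it over the four snap standoffs in the opened charger, capacitor end toward the transformer. Then push it down gently, never leaning on it hard enough to crack it, until all four standoffs have clicked through and it sits flush on every one; let go and leave the other things on the shelf alone.

Things in the scene. Friction and masses are not known exactly. Their poses are not given: they have to be found in the camera images.
- board: green charger control board, 160 (x) x 110 (y) x 3 mm, 0.3 kg, lying face up on the blue mat; origin at the centre of its underside, z up. +x half: two blue capacitors (16 mm across, 22 high, at x 38, y +-28); -x half: two black relays (12 x 18 x 16 high, at x -36, y +-30). The corner hole at -x -y is set in 14 mm, so it fits one way round only. It cracks if pushed onto the standoffs with over 22 N
- heat_sink (a point): top centre of the finned aluminium heat sink in the middle of the board, 35 mm above the board's underside; the sink is 60 (x) x 36 (y) x 32 mm high. Grip it across its 36 mm width (along y); beside it the board is bare out to y +-55 for x within 28 mm of the middle
- end_a (a point): bare spot to push on, on the board's top face (3 mm above its underside) at x +68, y 0: the middle of the capacitor end, midway between holes 0 and 1. Its counterpart at the relay end, midway between holes 2 and 3, is at x -61, y 0. From hole to hole both ends are bare
- charger: opened battery charger fixed on the shelf: grey pan from x -110 to +215 mm, 200 mm wide over the side fins, walls 34 mm high; origin on the shelf under the centre of the board's place. A transformer (67 mm high) fills its +x end from x 123 on. The board belongs over the origin with its x and y along the charger's, capacitor end to the transformer
- board_home (a point): centre of the board's underside when home, by drawing: 38 mm above the shelf, over the charger's origin. But the steel deck that carries the standoffs rides on rubber mounts that have settled: it truly stands up to 3.5 mm higher or lower, unmeasured, so the home height must be felt for. The mounts also give under a push, about 1 mm per 11 N at an end of the board
- deck (a joint): how far the deck is pressed down on its rubber mounts, in m: 0 unloaded, 0.001 for each 20 N. More than 0.0013 (26 N with the board's own 3 N) cracks the board
- standoff0 (a point): white snap standoff at x +68, y +43 mm of the charger, for hole 0; this point lies on its axis at the home height of the board's underside by drawing, as far off as the deck is. A neck 7.6 mm across carries two spring prongs to +y and -y: an arrow head 12.6 mm wide, 4 mm at its tip, which is 11.5 mm above this point. Below the board a sprung white collar, 14 mm across, pushes up
- standoff1 (a point): white snap standoff at x +68, y -43 mm of the charger, for hole 1; this point lies on its axis at the home height of the board's underside by drawing, as far off as the deck is. Laid on, the board's underside rests on the prongs 8 mm above home. A push of 5 to 7 N per standoff squeezes them in (hardest 5 to 6 mm above home), then it falls off
- standoff2 (a point): white snap standoff at x -68, y +43 mm of the charger, for hole 2; this point lies on its axis at the home height of the board's underside by drawing, as far off as the deck is. From 2 mm above home the board presses on the sprung collars; at 0 to 0.3 mm below home, at about 8 N per standoff, the prongs click out over its top. Another mm down is a hard stop. Let go before the click, it stays 2 mm too high
- standoff3 (a point): white snap standoff at x -54, y -43 mm of the charger, for hole 3; this point lies on its axis at the home height of the board's underside by drawing, as far off as the deck is. Pushing midway between two standoffs takes 14 to 18 N for both; if only one clicks, push again nearer to the other. All four at once take more than the board stands. The heads stay standing 8 mm above the board
- hole0 (a point): centre, on the underside, of the board's +x +y hole, 9 mm across, at x +68, y +43 mm of the board
- hole1 (a point): centre, on the underside, of the board's +x -y hole, 9 mm across, at x +68, y -43 mm of the board
- hole2 (a point): centre, on the underside, of the board's -x +y hole, 9 mm across, at x -68, y +43 mm of the board
- hole3 (a point): centre, on the underside, of the board's -x -y hole, 9 mm across, at x -54, y -43 mm of the board
- clip0a (a joint): spring prong of standoff 0: 0 (m) = sprung out, about 0.0018 = squeezed in by the hole's wall. It reads 0 before the board comes and again once the board has clicked past it; readings scatter by some 0.0005
- clip1a (a joint): spring prong of standoff 1: 0 (m) = sprung out, about 0.0018 = squeezed in by the hole's wall. It reads 0 before the board comes and again once the board has clicked past it; readings scatter by some 0.0005
- clip2a (a joint): spring prong of standoff 2: 0 (m) = sprung out, about 0.0018 = squeezed in by the hole's wall. It reads 0 before the board comes and again once the board has clicked past it; readings scatter by some 0.0005
- clip3a (a joint): spring prong of standoff 3: 0 (m) = sprung out, about 0.0018 = squeezed in by the hole's wall. It reads 0 before the board comes and again once the board has clicked past it; readings scatter by some 0.0005
- lens: cracked amber lamp lens, a dome 64 mm across, 24 mm high; origin under its centre; leave it alone
- knob_a: black bakelite switch knob, 38 mm across, 21 mm high, lying on the mat beyond the board; origin under its centre; leave it alone
- knob_b: the second, equal black knob on the mat; leave it alone
- latch: steel battery latch plate, 85 x 36 x 4 mm with an upturned 16 mm end; origin under its centre; leave it alone
- screwdriver: screwdriver lying on the shelf, about 200 mm long along its x; leave it alone
- jelly_tin: small round tin, 64 mm across, 50 mm high; origin under its centre; leave it alone

How it is judged:
By the outcome, as a careful person would: the job done as asked, in the order asked, and still so for the second after the job is handed in, with the robot touching nothing.
It also fails if it takes over 61 s, if anything falls off the work surface, if the arm or the gripper's body presses on something with over 40 N, if the wrist force passes 120 N, or if a joint passes its speed limit or range.

## Working session

There is one attempt and no reset: what is moved stays moved. The work goes in short steps, Python scripts to look and compute and a tool call to move; the robot and the scene stay as the last step left them, time stands still between calls to the robot, and variables do not carry over. Pictures are saved under pics/ and viewed, and the job is handed in when it is done.

Besides the shell and the picture viewer there is one more tool, called after "Emit:" in YAML: its name, and indented under it one key for each argument. play_rows: Moves the arm, as the interface text tells. Its arguments: {"type":"object","properties":{"series":{"type":"string"},"hand":{"type":"number"},"force":{"type":"number"}},"required":["series"]}

```bash
ls -la; mkdir -p pics
python3 - <<'E'
from bench import arm
import cv2,numpy as np
print(arm.observe()); print(arm.pinch_z)
for n in ["scene","top","wrist"]:
    f=arm.grab_frame(n); cv2.imwrite(f"pics/{n}0.png",f["color"][:,:,::-1]); np.savez(f"{n}0.npz",**{k:v for k,v in f.items()})
    print(n,f["fovy"],f["cx"],f["cy"],f["R"].tolist(),f["t"],f["shot"])
print(arm.observe()["clock"])
E
```

```text
total 12
drwxr-xr-x  3 agent agent 4096 Dec  6 10:47 .
drwxr-xr-x 23 root  root  4096 Dec  6 10:47 ..
drwxr-xr-x  2 agent agent 4096 Dec  6 10:47 pics
{'clock': 0.0, 'q': array([-1.19970236,  0.60012852, -0.0025479 ,  1.6001371 ,  0.00178994,
        0.94290995, -0.07984768]), 'qd': array([ 2.05802947e-03,  7.74134823e-04,  3.14856051e-04, -2.69034753e-04,
        7.38006175e-04, -7.23881484e-04, -2.30547178e-05]), 'tau': array([-3.87855107e-04, -7.65063000e+01,  1.49704367e+00, -2.52365720e+01,
       -5.25152148e-02,  1.68382272e-02,  1.59468777e-04]), 'eef_pos': array([313.70470906, 653.06167123, 217.75487732]), 'orientation': array([[-9.01408291e-01,  4.32969720e-01, -5.61114376e-04],
       [ 4.32970063e-01,  9.01407090e-01, -1.47772494e-03],
       [-1.34017677e-04, -1.57497924e-03, -9.99998751e-01]]), 'ft_force': array([ 0.13633102, -0.35128889, -0.3692852 ]), 'moment': array([ 0.01463946, -0.01822802,  0.00439457]), 'gripper_width': 0.9998305115488539}
18.8
scene 55.20770275613551 319.39448579748426 200.081328398648 [[0.4062031781900128, 0.9137555614962241, -0.007053500056963214], [0.6580783298436592, -0.2978817903336105, -0.6915195953679281], [-0.6339809853761492, 0.27625570188208554, -0.7223232637532339]] [-192.90525542 -307.48681081 1410.35643225] 1
top 53.62001750509957 325.42559393951666 198.50115459052665 [[0.004999773196088988, -0.9999607565544385, -0.007313523026704225], [-0.9823167058970153, -0.003542457073539203, -0.18719332336789798], [0.18716006941552446, 0.008120120008755708, -0.9822958678867683]] [   9.07424719  531.26865051 1272.20165726] 2
wrist 62.858141750797344 318.9978860597158 204.30231903406994 [[0.4336146640857491, 0.9010978662579058, -0.0009790379236845595], [0.8631955992126811, -0.41506353480999403, 0.2874293296984438], [0.2585955927498898, -0.12547867347276936, -0.957801347834639]] [-724.30674992  -34.44290066  391.06638147] 3
0.15
```

View pics/top0.png

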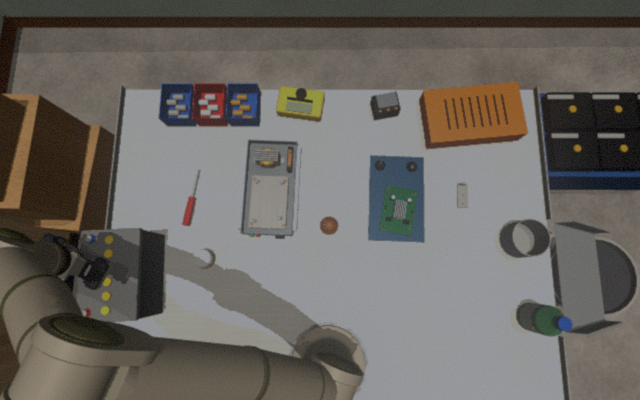

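View pics/scene0.png

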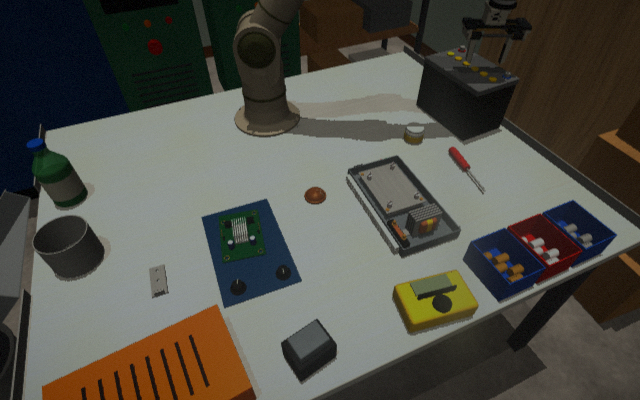

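View pics/wrist0.png

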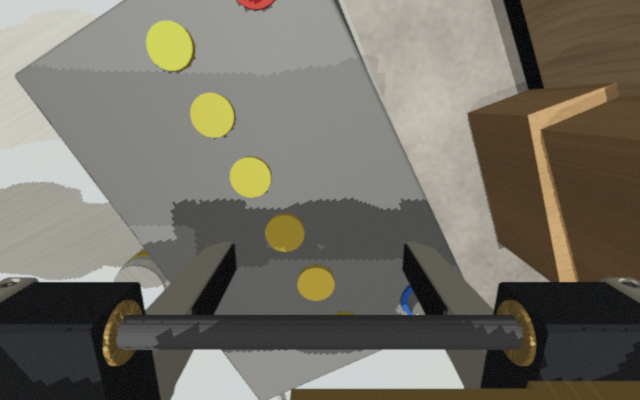

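```bash
cat > h.py <<'E'
import numpy as np,cv2
def world(f,u,v,z=None):
    F=200/np.tan(np.radians(float(f["fovy"]))/2)
    if z is None: z=f["z_map"][int(round(v)),int(round(u))]
    c=np.array([(u-f["cx"])/F*z,(v-f["cy"])/F*z,z])
    return f["R"].T@(c-f["t"])
def cloud(f):
    F=200/np.tan(np.radians(float(f["fovy"]))/2)
    v,u=np.mgrid[0:400,0:640]; z=f["z_map"].astype(float)
    c=np.stack([(u-f["cx"])/F*z,(v-f["cy"])/F*z,z],-1)
    return (c-f["t"])@f["R"]
def proj(f,X):
    F=200/np.tan(np.radians(float(f["fovy"]))/2)
    c=f["R"]@np.asarray(X,float)+f["t"]
    return np.array([c[0]/c[2]*F+f["cx"],c[1]/c[2]*F+f["cy"]])
E
python3 - <<'E'
from h import *
f=dict(np.load("top0.npz")); g=dict(np.load("scene0.npz"))
a=f["color"][130:250,230:450][:,:,::-1]; cv2.imwrite("pics/topz.png",cv2.resize(a,None,fx=3.6,fy=3.6,interpolation=cv2.INTER_CUBIC))
a=g["color"][150:310,190:480][:,:,::-1]; cv2.imwrite("pics/scz.png",cv2.resize(a,None,fx=2.7,fy=2.7,interpolation=cv2.INTER_CUBIC))
for u,v in [(400,210),(270,190),(268,155),(430,200),(80,270),(329,226),(379,165),(411,167)]:
    print(u,v,world(f,u,v).round())
for n,p in [('top',f),('scene',g)]:
  C=cloud(p)
  # heights on table
  print(n,np.median(C[np.abs(C[...,2])<15][:,2]))
  col=p["color"].astype(int); m=(col[...,1]>col[...,0]+25)&(col[...,1]>col[...,2]+10)&(C[...,0]>400)&(C[...,0]<900)&(abs(C[...,1])<400)&(C[...,2]<60)
  P=C[m]; print(len(P),np.median(P,0)); r=cv2.minAreaRect(P[:,:2].astype(np.float32)); print(r)
E
```

```text
400 210 [ 496. -239.   36.]
270 190 [565. 202.  25.]
268 155 [678. 206.  64.]
430 200 [ 537. -351.   -2.]
80 270 [290. 622. 348.]
329 226 [443.  -1.  17.]
379 165 [ 656. -174.   20.]
411 167 [ 649. -284.   21.]
top -0.05443887611967616
927 [ 496.22938596 -236.00684118    5.66034662]
((497.8876647949219, -18.70806884765625), (170.69546508789062, 567.2533569335938), 0.44370919466018677)
scene -0.4426407223233495
1132 [ 518.98350845 -244.96074017    5.41997256]
((498.7430114746094, -241.32601928710938), (109.10598754882812, 163.211669921875), 80.13423156738281)
```

View pics/topz.png

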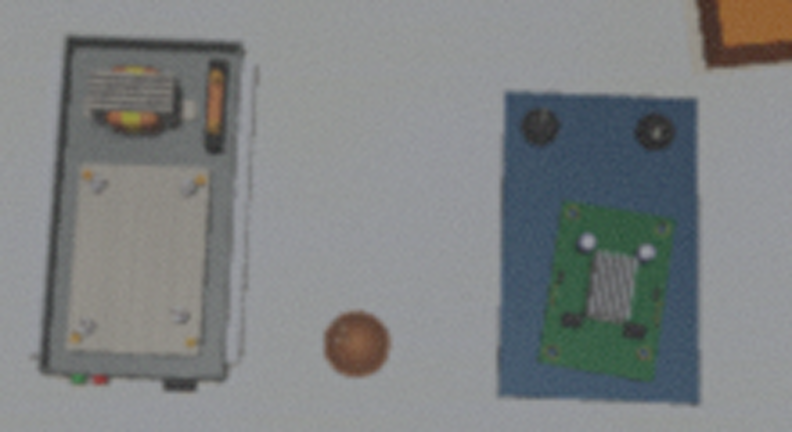

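View pics/scz.png

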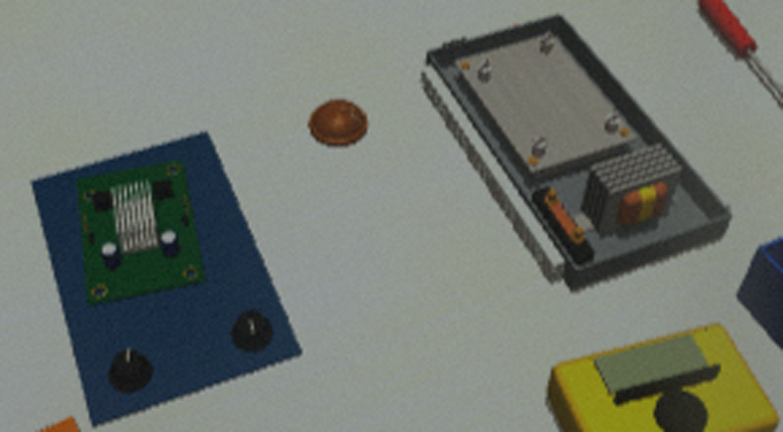

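```bash
cat >> h.py <<'E'
def plan(s,X,yaw,off=(0,0,0)):
    """s state; X target TCP world mm; yaw = angle (deg) of tool y in world. prints tool shift mm, turn deg"""
    R=np.asarray(s["orientation"]); d=R.T@(np.asarray(X,float)-s["eef_pos"])
    cur=np.degrees(np.arctan2(R[1,1],R[0,1])); t=-(yaw-cur); t=(t+180)%360-180
    return d.round(1),round(t,2),"cur",np.asarray(s["eef_pos"]).round(2),round(cur,2),"tilt",R[:,2].round(4)
E
python3 - <<'E'
from h import *
from bench import arm
s=arm.observe()
w=dict(np.load("wrist0.npz")); p=-w["R"].T@w["t"]
Rt=s["orientation"]
print("cam in tool",Rt.T@(p-s["eef_pos"]), "cam axis in tool",Rt.T@w["R"][2])
C=cloud(w); print(C[60,170],C[280,316],C[350,300])
print(s["eef_pos"],arm.observe()["eef_pos"])
print(plan(s,[540,215,330],88))
E
```

```text
cam in tool [ 7.88985077e+01 -8.19519308e-02 -1.65797847e+02] cam axis in tool [-2.87327208e-01  2.88552500e-05  9.57832488e-01]
[187.3909643  626.40071211 196.1252845 ] [338.59251827 638.93770158 195.55563651] [385.10956967 603.84186038 192.4129404 ]
[313.75586238 653.1677599  217.96522509] [313.75586238 653.1677599  217.96522509]
(array([-393.7, -297.1, -111.6]), np.float64(-23.66), 'cur', array([313.76, 653.17, 217.97]), np.float64(64.34), 'tilt', array([-4.0e-04, -1.1e-03, -1.0e+00]))
```

Emit:
play_rows:
  series: "0 0 -0.06 0; -0.045 -0.025 -0.085 -5; -0.09 -0.05 -0.085 -10; -0.14 -0.08 -0.085 -15; -0.19 -0.11 -0.085 -20"

```text
clock: 0.78
eef_pos: [438.3, 470.4, 303.5]
orientation: [[-0.995, 0.095, 0.0], [0.095, 0.995, -0.0], [-0.0, -0.0, -1.0]]
ft_force: [1.8, -0.2, -0.3]
gripper_width: 0.998
```

Run:
```python
from h import *
from bench import arm
print(plan(arm.observe(),[620,205,300],88))
```

```text
(array([-206.2, -246.9,    3.6]), np.float64(-3.47), 'cur', array([438.3 , 470.42, 303.48]), np.float64(84.53), 'tilt', array([ 1.e-04, -3.e-04, -1.e+00]))
```

Emit:
play_rows:
  series: "-0.04 -0.045 0 -3; -0.08 -0.09 0 -3; -0.12 -0.14 0 -3; -0.16 -0.19 0 -3; -0.2 -0.235 0 -3"

```text
clock: 1.4
eef_pos: [613.7, 217.3, 303.6]
orientation: [[-0.999, 0.046, -0.0], [0.046, 0.999, -0.0], [0.0, -0.0, -1.0]]
ft_force: [0.5, -0.0, 0.1]
gripper_width: 0.996
```

Emit:
play_rows:
  series: "-0.006 -0.012 0 0; -0.006 -0.012 0 0"

```text
clock: 1.65
eef_pos: [618.4, 206.2, 303.3]
orientation: [[-0.999, 0.048, -0.001], [0.048, 0.999, -0.0], [0.001, -0.0, -1.0]]
ft_force: [0.0, 0.5, -0.6]
gripper_width: 1.003
```

Run:
```python
from h import *
from bench import arm
s=arm.observe(); print(plan(s,[620,205,300],88))
f=arm.grab_frame("wrist"); np.savez("w1.npz",**f); cv2.imwrite("pics/w1.png",f["color"][:,:,::-1])
for i in range(4):
    r=arm.masks_of(f,f"standoff{i}") if i==0 else arm.find_in(f,f"standoff{i}")
    print(i,[(np.round(q["box"]),round(q["p"],2)) for q in r])
```

```text
(array([-1.7, -1.1,  3.3]), np.float64(-0.76), 'cur', array([618.39, 206.18, 303.3 ]), np.float64(87.24), 'tilt', array([-7.e-04, -1.e-04, -1.e+00]))
0 [(array([313., 126., 167., 253.]), 0.91)]
1 [(array([313., 126., 166., 253.]), 0.86)]
2 [(array([313., 126., 166., 253.]), 0.86)]
3 [(array([313., 126., 166., 253.]), 0.86)]
```

View pics/w1.png

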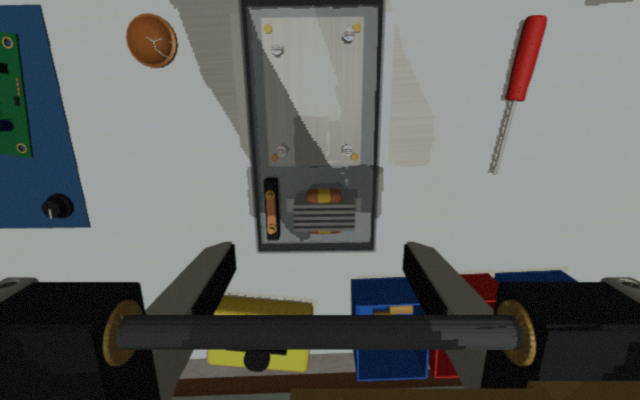

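Emit:
play_rows:
  series: "0.03 0 0.05 0; 0.06 0 0.1 0; 0.06 0 0.1 0; 0.06 0 0.1 0"

```text
clock: 2.4
eef_pos: [559.3, 210.8, 204.5]
orientation: [[-0.999, 0.045, 0.001], [0.045, 0.999, 0.001], [-0.001, 0.001, -1.0]]
ft_force: [0.1, 0.1, 0.6]
gripper_width: 1.003
```

Run:
```python
from h import *
from bench import arm
f=arm.grab_frame("wrist"); np.savez("w2.npz",**f); cv2.imwrite("pics/w2.png",f["color"][:,:,::-1])
a=f["color"][:300,180:480][:,:,::-1]; cv2.imwrite("pics/w2z.png",cv2.resize(a,None,fx=2,fy=2,interpolation=cv2.INTER_CUBIC))
print(plan(arm.observe(),[620,205,300],88))
```

```text
(array([-60.5,  -2.8, -94.9]), np.float64(-0.62), 'cur', array([559.95, 210.65, 205.  ]), np.float64(87.38), 'tilt', array([ 0.0026,  0.0011, -1.    ]))
```

View pics/w2z.png

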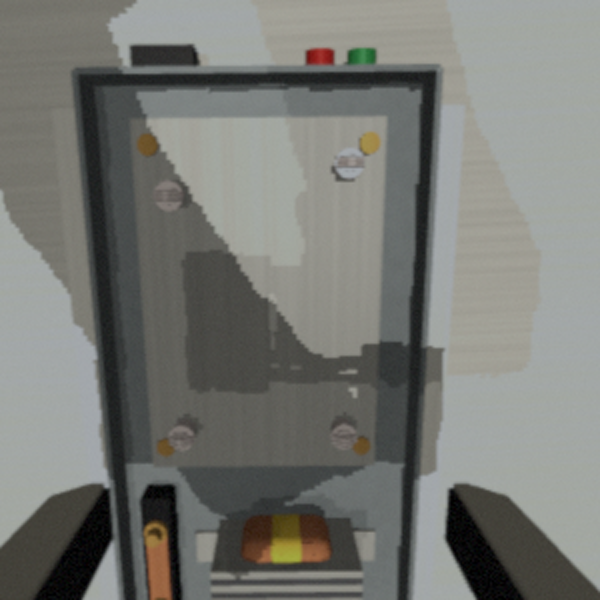

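```bash
cat >> h.py <<'E'
def standoffs(f,zlo=37,zhi=60):
    C=cloud(f); m=((C[...,2]>zlo)&(C[...,2]<zhi)&(f["z_map"]>0)).astype(np.uint8)
    n,l,st,ce=cv2.connectedComponentsWithStats(m)
    out=[]
    for i in range(1,n):
        P=C[l==i]
        if 6<st[i,4]<1500 and 400<P[0,0]<720 and 100<P[0,1]<320: out.append((st[i,4],ce[i].round(1),P.mean(0).round(1),((P.min(0)+P.max(0))/2).round(1),np.percentile(P[:,2],[5,50,95]).round(1)))
    return out
MOD=np.array([[68,43],[68,-43],[-68,43],[-54,-43]],float)
def fit(P,M=MOD):
    P=np.asarray(P,float)[:,:2]; a=P-P.mean(0); b=M-M.mean(0)
    th=np.arctan2((b[:,0]*a[:,1]-b[:,1]*a[:,0]).sum(),(a*b).sum())
    R=np.array([[np.cos(th),-np.sin(th)],[np.sin(th),np.cos(th)]]); o=P.mean(0)-R@M.mean(0)
    return o,np.degrees(th),P-(M@R.T+o)
E
python3 - <<'E'
from h import *
f=dict(np.load("w2.npz"))
for o in standoffs(f): print(*o)
C=cloud(f)
print("table",C[200,100],"deck",C[100,270],C[100,300], C[210,300],"rim",C[150,232])
E
```

```text
187 [353.9  81.2] [459.9 247.4  45.8] [460.  247.8  47.3] [42.1 43.9 52.2]
176 [263.2  97.7] [470.6 161.8  46.1] [470.4 161.2  47.5] [42.4 44.1 52.4]
140 [351.  217.9] [594.4 242.4  45.7] [595.6 242.6  45.5] [41.6 44.1 51.6]
140 [270.  218.4] [591.1 157.5  45.5] [592.7 157.2  45.4] [38.8 44.1 52.2]
1124 [322.1 274. ] [655.5 209.3  51.2] [655.6 209.2  48.5] [39.3 53.2 58.4]
44 [255.4 269.9] [653.3 134.6  39.8] [653.4 134.5  39.5] [38.8 39.8 41.3]
42 [258.1 308.2] [702.9 132.7  39.8] [703.1 132.6  39.8] [38.3 39.9 40.9]
table [ 5.74456562e+02 -4.79022698e+01  4.42079833e-01] deck [472.89534386 167.54558042  42.37828142] [473.97007818 195.4446683   29.15152615] [588.67377522 188.21749115  28.57341221] rim [521.35523373 118.90921058  17.93712685]
```

Run:
```python
from h import *
f=dict(np.load("w2.npz"))
for zl in (45,48,50):
    S=standoffs(f,zl)[:6]
    S=[o for o in S if o[2][0]<630]
    for o in S: print(*o)
    S.sort(key=lambda o:(-round(o[2][0]/60),-o[2][1]))
    if len(S)==4:
        for k in (2,3): print("fit",fit([o[k] for o in S]))
```

```text
72 [354.3  80.8] [459.9 247.4  50. ] [459.5 247.8  49.2] [47.  50.2 52.5]
73 [262.7  97.7] [470.7 162.   50.1] [470.9 161.4  49.3] [46.9 50.5 52.7]
57 [351.5 219.8] [595.1 242.5  49.6] [595.5 242.7  49.5] [45.7 49.6 52.1]
57 [269.5 220.5] [591.9 157.4  49.7] [592.1 157.1  49.5] [45.7 49.6 52.9]
fit (array([525.90238137, 202.45408889]), np.float64(-2.113693212892268), array([[-0.34206386, -0.41681938],
       [-0.37016553,  0.42466688],
       [ 0.36540278, -0.53284466],
       [ 0.34682661,  0.52499715]]))
fit (array([526.00226973, 202.3760277 ]), np.float64(-2.063547677432058), array([[-0.00651242, -0.19960415],
       [-0.30983169,  0.14462526],
       [-0.09470778,  0.00331933],
       [ 0.41105189,  0.05165956]]))
60 [354.6  80.9] [460.  247.6  50.6] [459.7 247.3  50.6] [48.6 50.5 52.6]
58 [262.4  97.5] [470.6 161.9  50.8] [470.6 161.6  50.7] [48.4 51.  52.9]
44 [269.5 220.9] [592.  157.6  50.6] [592.2 157.3  50.9] [48.3 50.3 53. ]
45 [351.7 220.1] [595.2 242.6  50.4] [595.5 242.7  50.9] [48.5 50.4 52.3]
fit (array([525.95236557, 202.55366011]), np.float64(-2.1066693571156865), a
[... 386 characters left out ...]
7  51.5] [459.7 247.5  51.7] [50.3 51.3 52.8]
39 [262.4  97.5] [470.6 162.   51.7] [470.6 162.   51.8] [50.5 51.7 53.1]
25 [268.6 221.2] [592.  156.8  51.7] [592.2 156.6  51.9] [50.1 51.7 53.1]
25 [351.6 220.3] [595.1 242.5  51.3] [595.4 242.4  52. ] [50.3 51.2 52.4]
fit (array([525.90270468, 202.38756979]), np.float64(-2.2526283047097424), array([[-0.44029968, -0.18155646],
       [-0.16001353,  0.05198569],
       [ 0.25460417, -0.32712526],
       [ 0.34570904,  0.45669603]]))
fit (array([525.97769947, 202.26243731]), np.float64(-2.250457990028725), array([[-0.21376812, -0.15906177],
       [-0.03673706, -0.02539164],
       [-0.01866188, -0.39948298],
       [ 0.26916707,  0.58393639]]))
```

Emit:
play_rows:
  series: "0.001 -0.06 0 1.5; 0.002 -0.12 0 3; 0.003 -0.18 0 4.5; 0.004 -0.24 0 6; 0.005 -0.3 0 7.5"

```text
clock: 3.08
eef_pos: [541.2, -92.1, 205.4]
orientation: [[-0.984, 0.177, 0.004], [0.177, 0.984, -0.0], [-0.004, 0.0, -1.0]]
ft_force: [0.8, -0.8, 0.1]
gripper_width: 1.0
```

Emit:
play_rows:
  series: "0.004 -0.06 0 0; 0.008 -0.12 0 0; 0.012 -0.165 0 0; 0.012 -0.165 0 0; 0.012 -0.165 0 0"

```text
clock: 3.7
eef_pos: [499.9, -250.0, 204.6]
orientation: [[-0.984, 0.177, 0.002], [0.177, 0.984, -0.0], [-0.002, 0.0, -1.0]]
ft_force: [-0.3, 1.1, 1.3]
gripper_width: 1.002
```

Run:
```python
from h import *
from bench import arm
f=arm.grab_frame("wrist"); np.savez("w3.npz",**f); cv2.imwrite("pics/w3.png",f["color"][:,:,::-1])
print(plan(arm.observe(),[498.7,-241.3,205],80.1))
```

```text
(array([ 2.6,  7.6, -0.6]), np.float64(-0.18), 'cur', array([ 499.88, -249.25,  204.35]), np.float64(79.92), 'tilt', array([ 0.0017, -0.    , -1.    ]))
```

View pics/w3.png

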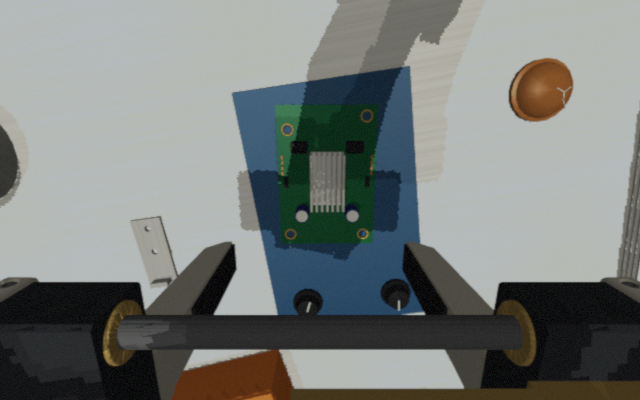

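Run:
```python
from h import *
f=dict(np.load("w3.npz")); C=cloud(f); hsv=cv2.cvtColor(f["color"],cv2.COLOR_RGB2HSV)
box=np.zeros((400,640),bool); box[90:260,260:400]=1
g=box&(hsv[...,0]>40)&(hsv[...,0]<85)&(hsv[...,1]>80)&(C[...,2]<12)
P=C[g]; print(len(P),"z",np.percentile(P[:,2],[5,50,95])); r=cv2.minAreaRect(P[:,:2].astype(np.float32)); print(r)
h=box&(C[...,2]>29)&(C[...,2]<45); P=C[h]; print(len(P),np.percentile(P[:,2],[5,50,95]),cv2.minAreaRect(P[:,:2].astype(np.float32)))
print("mat",np.median(C[box&(hsv[...,0]>95)&(hsv[...,0]<125)&(hsv[...,1]>100)][:,2]))
a=f["color"][95:260,260:400][:,:,::-1]; cv2.imwrite("pics/w3z.png",cv2.resize(a,None,fx=3.6,fy=3.6,interpolation=cv2.INTER_CUBIC))
```

```text
9676 z [4.70428372 5.98925966 7.28594799]
((500.9788513183594, -241.8939208984375), (110.63121032714844, 160.30886840820312), 80.13665008544922)
1010 [29.5256682  37.80629349 39.09875748] ((506.83740234375, -243.64816284179688), (67.3172836303711, 73.46939849853516), 78.78252410888672)
mat 3.0314637225010843
```

View pics/w3z.png

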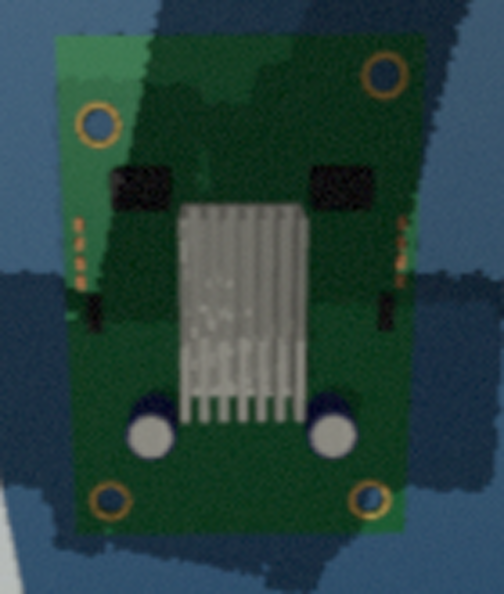

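```bash
cat >> h.py <<'E'
def onplane(f,u,v,h):
    F=200/np.tan(np.radians(float(f["fovy"]))/2)
    d=f["R"].T@np.array([(u-f["cx"])/F,(v-f["cy"])/F,1]); c=-f["R"].T@f["t"]
    return c+d*(h-c[2])/d[2]
E
python3 - <<'E'
from h import *
from bench import arm
f=dict(np.load("w3.npz"))
k=lambda x,y:onplane(f,260+(x+.5)/3.6-.5,95+(y+.5)/3.6-.5,6)
P=[k(370,500),k(111,501),k(385,75),k(99,124)]
print(fit(P))
print(plan(arm.observe(),[500.8,-242,38-18+18.8],80.1))
E
```

```text
(array([ 500.7148258 , -241.78011139]), np.float64(-9.942196687476914), array([[ 0.15899667, -0.00565322],
       [ 0.10955355,  0.00473345],
       [-0.09290305, -0.08323462],
       [-0.17564717,  0.08415439]]))
(array([  0.6,   7.3, 165.6]), np.float64(-0.18), 'cur', array([ 499.88, -249.25,  204.35]), np.float64(79.92), 'tilt', array([ 0.0017, -0.    , -1.    ]))
```

Emit:
play_rows:
  series: "0.0005 0.0074 0.05 0; 0.0005 0.0074 0.1 0; 0.0005 0.0074 0.15 0; 0.0005 0.0074 0.15 0"
  hand: 0

```text
clock: 4.25
eef_pos: [498.6, -240.3, 51.1]
orientation: [[-0.985, 0.174, -0.005], [0.174, 0.985, 0.003], [0.006, 0.002, -1.0]]
ft_force: [-0.6, -1.0, 1.5]
gripper_width: 1.001
```

Run:
```python
from h import *
from bench import arm
print(plan(arm.observe(),[500.8,-241.8,10],80.06))
```

```text
(array([-2.6, -1.1, 41.1]), np.float64(-0.06), 'cur', array([ 498.6 , -240.33,   51.12]), np.float64(80.0), 'tilt', array([-0.0052,  0.0026, -1.    ]))
```

Emit:
play_rows:
  series: "-0.001 0 0.02 0; -0.001 0 0.038 0; -0.001 0 0.041 0; -0.001 0 0.041 0"

```text
clock: 4.75
eef_pos: [500.8, -242.8, 13.3]
orientation: [[-0.984, 0.176, 0.0], [0.176, 0.984, -0.0], [-0.0, -0.0, -1.0]]
ft_force: [-1.1, -0.8, 0.7]
gripper_width: 0.998
```

Run:
```python
from h import *
from bench import arm
print(plan(arm.observe(),[500.8,-241.8,10],80.06),arm.observe()["ft_force"])
```

```text
(array([0.2, 1. , 3.3]), np.float64(-0.2), 'cur', array([ 500.79, -242.85,   13.28]), np.float64(79.86), 'tilt', array([ 5.e-04, -2.e-04, -1.e+00])) [-1.1042792  -0.7987801   0.74460496]
```

Emit:
play_rows:
  series: "0 0.001 0.003 0; 0 0.001 0.003 0"

```text
clock: 5.0
eef_pos: [500.8, -241.8, 9.9]
orientation: [[-0.984, 0.176, 0.0], [0.176, 0.984, -0.0], [-0.0, -0.0, -1.0]]
ft_force: [0.3, 0.5, -0.4]
gripper_width: 0.998
```

Emit:
play_rows:
  series: "0 0 0 0; 0 0 0 0; 0 0 0 0; 0 0 0 0; 0 0 0 0"
  hand: 255
  force: 30

```text
clock: 5.62
eef_pos: [500.7, -241.9, 9.6]
orientation: [[-0.984, 0.176, 0.0], [0.176, 0.984, -0.0], [-0.0, -0.0, -1.0]]
ft_force: [0.0, 0.2, 0.6]
gripper_width: 0.516
```

Emit:
play_rows:
  series: "0 0 0 0; 0 0 0 0; 0 0 0 0"

```text
clock: 6.0
eef_pos: [500.7, -241.9, 9.6]
orientation: [[-0.984, 0.176, 0.0], [0.176, 0.984, -0.0], [-0.0, 0.0, -1.0]]
ft_force: [-0.4, -0.0, 0.6]
gripper_width: 0.38
```

Emit:
play_rows:
  series: "0 0 -0.015 0; 0 0 -0.05 0; 0 0 -0.1 0; 0 0 -0.14 0; 0 0 -0.14 0"

```text
clock: 6.62
eef_pos: [501.9, -242.6, 153.2]
orientation: [[-0.984, 0.177, 0.006], [0.177, 0.984, -0.002], [-0.006, -0.001, -1.0]]
ft_force: [-0.6, -0.3, -4.0]
gripper_width: 0.386
```

Run:
```python
from h import *
from bench import arm
print(plan(arm.observe(),[525.95,202.4,150],87.9),arm.observe()["ft_force"])
```

```text
(array([ 55. , 442.2,   2.4]), np.float64(-8.08), 'cur', array([ 501.92, -242.57,  153.21]), np.float64(79.82), 'tilt', array([ 0.0055, -0.0021, -1.    ])) [-0.60502249 -0.3199071  -3.95377094]
```

Emit:
play_rows:
  series: "0.007 0.05 0 -1.5; 0.014 0.1 0 -3; 0.021 0.16 0 -5; 0.028 0.22 0 -7; 0.035 0.28 0 -8"

```text
clock: 7.25
eef_pos: [514.7, 41.6, 148.8]
orientation: [[-0.999, 0.037, -0.001], [0.037, 0.999, -0.0], [0.001, -0.0, -1.0]]
ft_force: [-0.2, 0.3, -2.2]
gripper_width: 0.386
```

Run:
```python
from h import *
from bench import arm
print(plan(arm.observe(),[525.95,202.4,150],87.9),arm.observe()["ft_force"])
```

```text
(array([ -5.3, 161.1,  -1.3]), np.float64(-0.03), 'cur', array([514.72,  41.6 , 148.81]), np.float64(87.87), 'tilt', array([-1.5e-03, -3.0e-04, -1.0e+00])) [-0.17214544  0.32298418 -2.18015502]
```

Emit:
play_rows:
  series: "-0.002 0.055 0 0; -0.004 0.11 0 0; -0.005 0.155 0 0; -0.005 0.16 0 0; -0.005 0.16 0 0"

```text
clock: 7.88
eef_pos: [525.8, 199.2, 148.7]
orientation: [[-0.999, 0.037, -0.002], [0.037, 0.999, -0.001], [0.002, -0.001, -1.0]]
ft_force: [-0.2, -1.1, -3.0]
gripper_width: 0.385
```

Emit:
play_rows:
  series: "0 0 0 0; 0 0 0 0; 0 0 0 0"

```text
clock: 8.25
eef_pos: [526.7, 198.7, 149.7]
orientation: [[-0.999, 0.039, 0.0], [0.039, 0.999, -0.0], [-0.0, -0.0, -1.0]]
ft_force: [-0.0, 0.1, -3.2]
gripper_width: 0.388
```

Run:
```python
from h import *
from bench import arm
f=arm.grab_frame("wrist"); np.savez("w4.npz",**f); cv2.imwrite("pics/w4.png",f["color"][:,:,::-1])
g=arm.grab_frame("scene"); np.savez("s4.npz",**g); cv2.imwrite("pics/s4.png",cv2.resize(g["color"][110:290,280:520][:,:,::-1],None,fx=3,fy=3,interpolation=cv2.INTER_CUBIC))
print(plan(arm.observe(),[525.95,202.4,150],87.9),arm.observe()["ft_force"])
```

```text
(array([ 0.9,  3.2, -0.3]), np.float64(-0.1), 'cur', array([526.73, 199.13, 149.74]), np.float64(87.8), 'tilt', array([ 2.e-04,  0.e+00, -1.e+00])) [-0.92547896  0.6215121  -1.8241455 ]
```

View pics/w4.png

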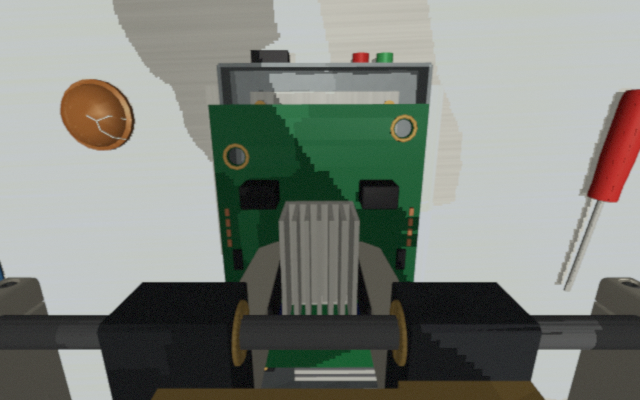

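View pics/s4.png

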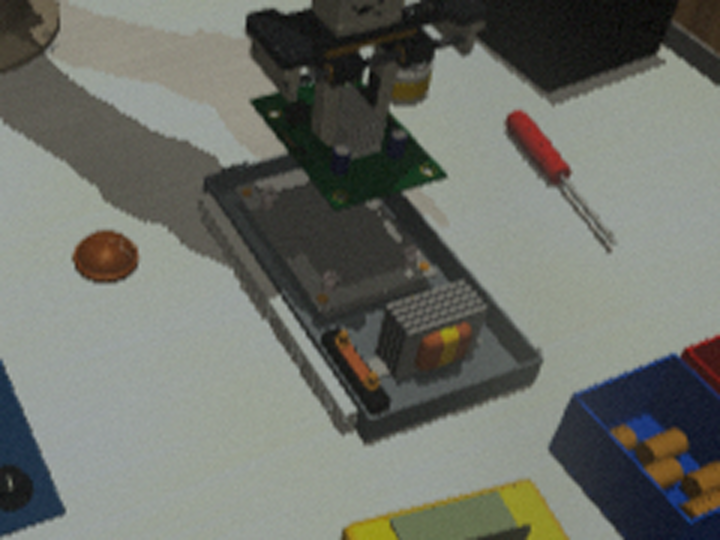

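```bash
cat >> h.py <<'E'
def boardfit(f,umin=205,umax=440,vmin=90,vmax=250,zr=None,show=True):
    C=cloud(f); hsv=cv2.cvtColor(f["color"],cv2.COLOR_RGB2HSV)
    g=np.zeros((400,640),bool); g[vmin:vmax,umin:umax]=1
    g&=(hsv[...,0]>40)&(hsv[...,0]<85)&(hsv[...,1]>80)&(f["z_map"]>0)
    P=C[g]; med=np.median(P[:,2]); P=P[abs(P[:,2]-med)<6]
    A=np.c_[P[:,0]-P[:,0].mean(),P[:,1]-P[:,1].mean(),np.ones(len(P))]; c=np.linalg.lstsq(A,P[:,2],rcond=None)[0]
    return P,c
E
python3 - <<'E'
from h import *
f=dict(np.load("w4.npz"))
P,c=boardfit(f); print("plane slopes",c,P.mean(0),len(P))
# hole centres: ring detection by gold hue
hsv=cv2.cvtColor(f["color"],cv2.COLOR_RGB2HSV)
h=c[2]
for n,(u,v) in {"h2":(404,128),"h3":(236,157)}.items():
    a=f["color"][v-20:v+20,u-20:u+20]; 
    H=hsv[v-20:v+20,u-20:u+20]; m=((H[...,0]>10)&(H[...,0]<36)&(H[...,1]>70)).astype(np.uint8)
    ys,xs=np.nonzero(m); keep=np.hypot(xs-20,ys-20)<17
    e=cv2.fitEllipse(np.c_[xs,ys][keep].astype(np.float32)); uc,vc=e[0][0]+u-20,e[0][1]+v-20
    print(n,e,uc,vc,onplane(f,uc,vc,h))
    cv2.imwrite(f"pics/{n}.png",cv2.resize(a[:,:,::-1],None,fx=8,fy=8))
E
```

```text
plane slopes [ 1.36521841e-03 -3.38315307e-04  1.46001093e+02] [477.78617475 200.04294675 146.00109286] 22180
h2 ((19.406700134277344, 19.924030303955078), (23.082372665405273, 25.070697784423828), 39.634769439697266) 403.40670013427734 127.92403030395508 [460.02158118 243.60464019 146.00109286]
h3 ((19.55392837524414, 19.20201301574707), (22.440080642700195, 24.045726776123047), 136.4496307373047) 235.55392837524414 156.20201301574707 [470.90256187 157.17215377 146.00109286]
```

Emit:
play_rows:
  series: "0.0007 0.0042 0.02 0; 0.0007 0.0042 0.05 0; 0.0007 0.0042 0.075 0; 0.0007 0.0042 0.08 0; 0.0007 0.0042 0.08 0"

```text
clock: 8.98
eef_pos: [526.2, 203.8, 69.8]
orientation: [[-0.999, 0.038, -0.0], [0.038, 0.999, -0.0], [0.0, -0.0, -1.0]]
ft_force: [-1.0, -0.4, -2.3]
gripper_width: 0.386
```

Emit:
play_rows:
  series: "0 0 0 0; 0 0 0 0; 0 0 0 0"

```text
clock: 9.35
eef_pos: [526.3, 203.9, 70.2]
orientation: [[-0.999, 0.038, 0.001], [0.038, 0.999, 0.0], [-0.001, 0.0, -1.0]]
ft_force: [-1.0, 0.9, -3.1]
gripper_width: 0.386
```

Run:
```python
from h import *
from bench import arm
s=arm.observe()
f=arm.grab_frame("wrist"); np.savez("w5.npz",**f); cv2.imwrite("pics/w5.png",cv2.resize(f["color"][50:250,180:460][:,:,::-1],None,fx=2.8,fy=2.8,interpolation=cv2.INTER_CUBIC))
g=arm.grab_frame("scene"); np.savez("s5.npz",**g); cv2.imwrite("pics/s5.png",cv2.resize(g["color"][130:290,320:500][:,:,::-1],None,fx=3.7,fy=3.7,interpolation=cv2.INTER_CUBIC))
print(plan(s,[526.2,203.4,70],87.9),s["ft_force"])
P,c=boardfit(f,170,460,60,260); print(c,len(P))
```

```text
(array([ 0.1, -0.5,  0.2]), np.float64(-0.05), 'cur', array([526.28, 203.92,  70.16]), np.float64(87.85), 'tilt', array([ 8.e-04,  3.e-04, -1.e+00])) [-1.00886188  0.88527082 -3.06139791]
[ 2.03375476e-03 -7.65616127e-06  6.64350155e+01] 22770
```

View pics/w5.png

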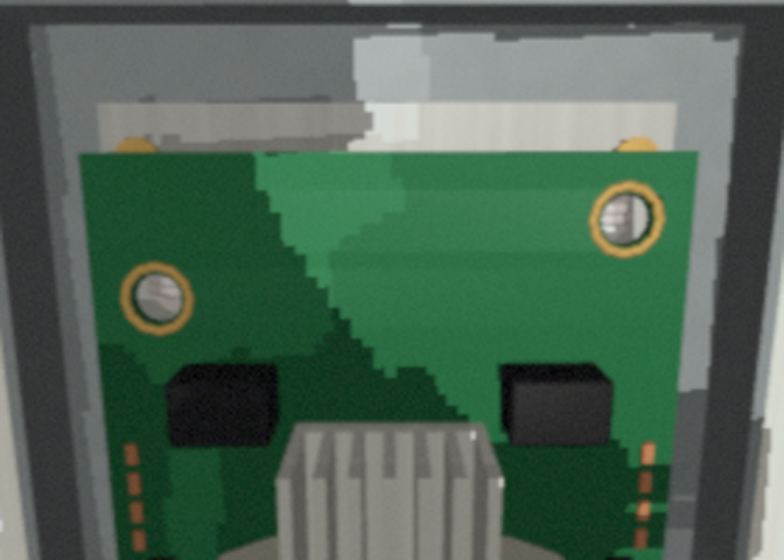

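View pics/s5.png

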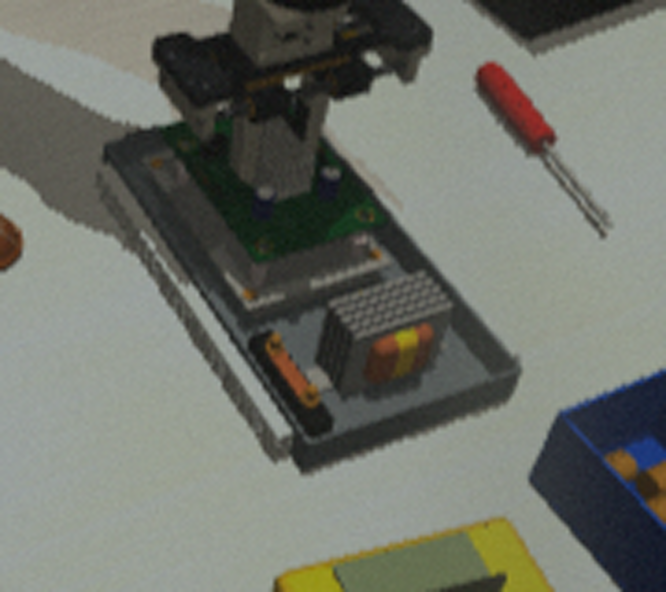

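```bash
cat >> h.py <<'E'
def ring(f,u,v,h,r=19):
    u,v=int(u),int(v); H=cv2.cvtColor(f["color"],cv2.COLOR_RGB2HSV)[v-r:v+r,u-r:u+r]
    m=((H[...,0]>10)&(H[...,0]<36)&(H[...,1]>70)); ys,xs=np.nonzero(m); k=np.hypot(xs-r,ys-r)<r-2
    e=cv2.fitEllipse(np.c_[xs,ys][k].astype(np.float32)); uc,vc=e[0][0]+u-r,e[0][1]+v-r
    return onplane(f,uc,vc,h),(uc,vc),e[1]
E
python3 - <<'E'
from h import *
f=dict(np.load("w5.npz")); C=cloud(f)
P,c=boardfit(f,170,460,60,260); h=c[2]
S={"h2":(459.57,247.86),"h3":(470.41,161.41)}
for n,(u,v) in {"h2":(180+627/2.8,50+220/2.8),"h3":(180+157/2.8,50+298/2.8)}.items():
    w,uv,e=ring(f,u,v,h); print(n,w.round(2),np.round(uv,1),e,"standoff-hole",np.array(S[n])-w[:2])
    vv,uu=np.mgrid[0:400,0:640]; m=(np.hypot(uu-uv[0],vv-uv[1])<9)
    Q=C[m]; Q=Q[(Q[:,2]<h-6)]; 
    for lo,hi in((38,46),(46,49),(49,56)):
        q=Q[(Q[:,2]>lo)&(Q[:,2]<hi)]
        if len(q): print("  ",lo,hi,len(q),q.mean(0).round(1),q.min(0).round(1),q.max(0).round(1))
    cv2.imwrite(f"pics/{n}b.png",cv2.resize(f["color"][int(v)-20:int(v)+20,int(u)-20:int(u)+20][:,:,::-1],None,fx=10,fy=10))
E
```

```text
h2 [459.53 248.69  66.44] [403.4 127.9] (23.01813316345215, 25.107990264892578) standoff-hole [ 0.04162759 -0.82919857]
   38 46 34 [461.6 252.1  43.3] [456.7 249.5  41.9] [465.2 254.3  45. ]
   46 49 20 [459.8 253.   48.1] [457.5 251.6  46.5] [461.9 254.   49. ]
   49 56 62 [459.6 249.7  51.2] [457.3 247.5  49.1] [461.8 252.7  53.1]
h3 [470.47 162.28  66.44] [235.6 156.1] (22.465181350708008, 24.04637908935547) standoff-hole [-0.06486572 -0.87487559]
   38 46 38 [474.8 158.5  43.2] [473.5 155.3  41.9] [476.8 160.8  44.9]
   46 49 13 [470.5 156.4  48.2] [468.4 155.5  47.3] [472.4 157.3  48.9]
   49 56 62 [470.4 159.9  51.3] [468.1 156.5  49. ] [472.7 163.   53.6]
```

View pics/h2b.png

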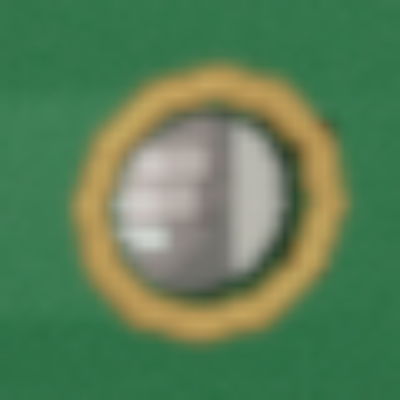

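View pics/h3b.png

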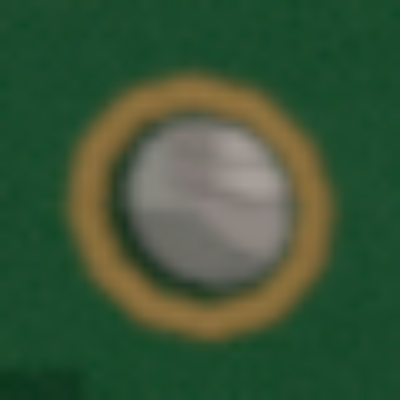

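Emit:
play_rows:
  series: "0 -0.0008 0.004 0; 0 -0.0008 0.008 0; 0 -0.0008 0.0115 0; 0 -0.0008 0.0115 0; 0 -0.0008 0.0115 0"

```text
clock: 10.07
eef_pos: [526.0, 203.0, 58.1]
orientation: [[-0.999, 0.038, -0.0], [0.038, 0.999, -0.0], [0.0, -0.0, -1.0]]
ft_force: [-0.1, 0.4, -2.8]
gripper_width: 0.385
```

Run:
```python
from h import *
from bench import arm
s=arm.observe()
f=arm.grab_frame("wrist"); np.savez("w6.npz",**f); cv2.imwrite("pics/w6.png",cv2.resize(f["color"][50:250,180:460][:,:,::-1],None,fx=2.8,fy=2.8,interpolation=cv2.INTER_CUBIC))
print(plan(s,[526.2,203.1,57],87.9),s["ft_force"])
P,c=boardfit(f,170,460,60,260); h=c[2]; print(c); C=cloud(f)
S={"h2":(459.57,247.86),"h3":(470.41,161.41)}
for n,(u,v) in {"h2":(403.4,128),"h3":(235.6,156)}.items():
    w,uv,e=ring(f,u,v,h); print(n,w.round(2),np.round(uv,1),"standoff-hole",np.array(S[n])-w[:2])
    vv,uu=np.mgrid[0:400,0:640]; m=(np.hypot(uu-uv[0],vv-uv[1])<9)
    Q=C[m]
    for lo,hi in((38,46),(46,49),(49,54)):
        q=Q[(Q[:,2]>lo)&(Q[:,2]<hi)]
        if len(q): print("  ",lo,hi,len(q),q.mean(0).round(1),q.min(0).round(1),q.max(0).round(1))
```

```text
(array([-0.2,  0.1,  1.1]), np.float64(-0.06), 'cur', array([526.01, 202.97,  58.08]), np.float64(87.84), 'tilt', array([-1.e-04, -1.e-04, -1.e+00])) [-0.13761652  0.37920013 -2.77951671]
[ 1.49290705e-03 -2.75148560e-04  5.43710128e+01]
h2 [459.26 247.77  54.37] [403.4 127.9] standoff-hole [0.30906329 0.09106568]
   38 46 81 [459.9 249.9  43.6] [455.8 246.2  41.2] [464.4 253.4  45.4]
   46 49 9 [459.8 251.2  48.7] [457.5 245.7  47.3] [461.8 253.   49. ]
   49 54 149 [459.5 248.3  51.5] [455.5 244.3  49. ] [463.6 252.5  53.8]
h3 [470.22 161.37  54.37] [235.6 156.1] standoff-hole [0.19401825 0.03760714]
   38 46 73 [472.3 158.9  43.6] [467.1 155.1  41.7] [476.1 162.8  45.9]
   46 49 15 [469.8 156.8  48.2] [467.8 156.2  46.2] [471.9 157.8  48.9]
   49 54 141 [470.5 160.7  51.6] [467.  156.2  49.1] [475.  165.8  54. ]
```

View pics/w6.png

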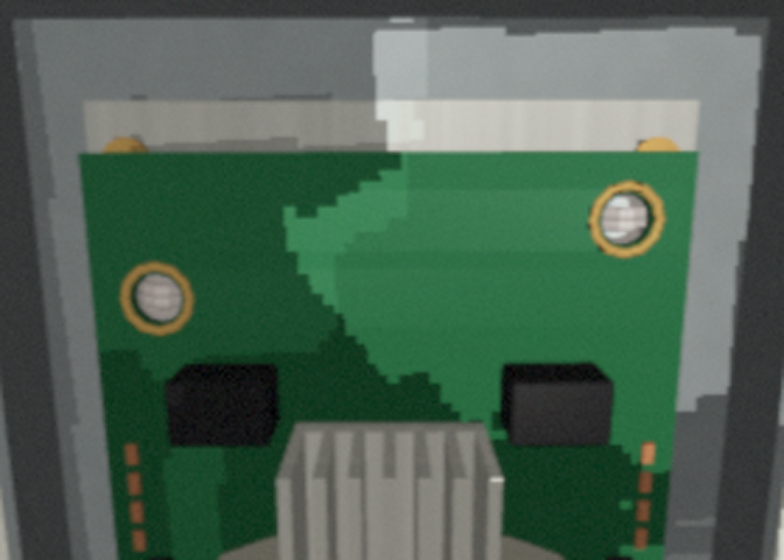

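Emit:
play_rows:
  series: "-0.0002 0 0.0005 0; -0.0002 0 0.001 0; -0.0002 0 0.0015 0; -0.0002 0 0.0015 0"

```text
clock: 10.62
eef_pos: [526.2, 203.0, 56.6]
orientation: [[-0.999, 0.038, 0.0], [0.038, 0.999, -0.0], [-0.0, -0.0, -1.0]]
ft_force: [-0.3, -0.4, -2.4]
gripper_width: 0.384
```

Emit:
play_rows:
  series: "0 0 0.0003 0; 0 0 0.0006 0; 0 0 0.0006 0"

```text
clock: 11.0
eef_pos: [526.2, 203.0, 56.0]
orientation: [[-0.999, 0.038, 0.0], [0.038, 0.999, 0.0], [-0.0, 0.0, -1.0]]
ft_force: [0.2, 0.1, -2.8]
gripper_width: 0.385
```

Emit:
play_rows:
  series: "0 0 0.0003 0; 0 0 0.0005 0; 0 0 0.0005 0"

```text
clock: 11.38
eef_pos: [526.2, 203.1, 55.6]
orientation: [[-0.999, 0.038, 0.0], [0.038, 0.999, 0.0], [-0.0, 0.0, -1.0]]
ft_force: [1.3, 0.8, -1.7]
gripper_width: 0.388
```

Emit:
play_rows:
  series: "0 0 0.0003 0; 0 0 0.0005 0; 0 0 0.0005 0"

```text
clock: 11.75
eef_pos: [526.3, 203.1, 55.1]
orientation: [[-0.999, 0.038, 0.0], [0.038, 0.999, 0.0], [-0.0, 0.0, -1.0]]
ft_force: [-0.4, 0.4, 0.8]
gripper_width: 0.384
```

Emit:
play_rows:
  series: "0 0 0.0003 0; 0 0 0.0003 0"

```text
clock: 12.0
eef_pos: [526.3, 203.1, 54.9]
orientation: [[-0.999, 0.038, 0.0], [0.038, 0.999, 0.0], [-0.0, 0.0, -1.0]]
ft_force: [0.1, 0.8, 1.4]
gripper_width: 0.384
```

Emit:
play_rows:
  series: "0 0 0 0; 0 0 0 0; 0 0 0 0; 0 0 0 0; 0 0 0 0"
  hand: 90

```text
clock: 12.62
eef_pos: [526.2, 203.0, 54.7]
orientation: [[-0.999, 0.038, -0.0], [0.038, 0.999, -0.0], [0.0, -0.0, -1.0]]
ft_force: [-0.5, 0.5, -0.5]
gripper_width: 0.647
```

Emit:
play_rows:
  series: "0 0 -0.02 0; 0 0 -0.06 0; 0 0 -0.11 0; 0 0 -0.13 0; 0 0 -0.13 0"

```text
clock: 13.25
eef_pos: [527.0, 203.3, 186.3]
orientation: [[-0.999, 0.038, 0.003], [0.038, 0.999, 0.001], [-0.003, 0.002, -1.0]]
ft_force: [0.7, -0.9, -0.6]
gripper_width: 0.642
```

Run:
```python
from h import *
from bench import arm
s=arm.observe()
f=arm.grab_frame("wrist"); np.savez("w7.npz",**f); cv2.imwrite("pics/w7.png",f["color"][:,:,::-1])
print(plan(s,[526.2,203.1,57],87.9),s["ft_force"],s["gripper_width"])
```

```text
(array([  1.1,  -0.4, 129.3]), np.float64(-0.06), 'cur', array([526.96, 203.3 , 186.27]), np.float64(87.84), 'tilt', array([ 0.003 ,  0.0014, -1.    ])) [ 0.70102682 -0.86117223 -0.57559849] 0.6416186796177777
```

View pics/w7.png

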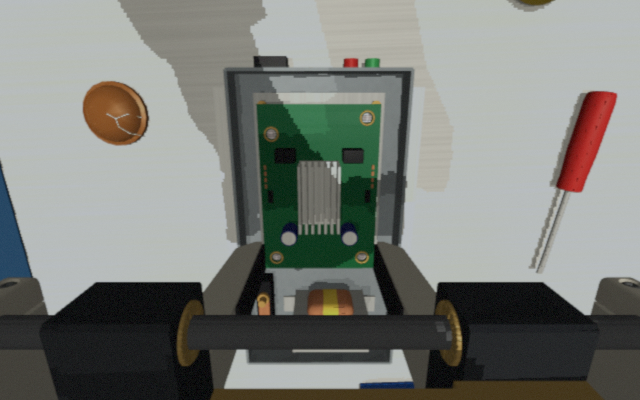

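Emit:
play_rows:
  series: "-0.03 0 0 0; -0.068 0 0 0; -0.068 0 0.03 0; -0.068 0 0.06 0; -0.068 0 0.06 0"
  hand: 255

```text
clock: 13.92
eef_pos: [592.1, 199.7, 121.3]
orientation: [[-0.999, 0.037, -0.006], [0.038, 0.999, -0.003], [0.006, -0.003, -1.0]]
ft_force: [-0.3, 0.2, -0.2]
gripper_width: 0.159
```

Emit:
play_rows:
  series: "0 0 0 0; 0 0 0 0; 0 0 0 0; 0 0 0 0"

```text
clock: 14.42
eef_pos: [594.4, 200.6, 125.4]
orientation: [[-0.999, 0.038, 0.001], [0.038, 0.999, 0.0], [-0.001, 0.0, -1.0]]
ft_force: [0.0, 0.2, 0.4]
gripper_width: 0.01
```

Run:
```python
from h import *
from bench import arm
s=arm.observe()
f=dict(np.load("w7.npz"))
P,c=boardfit(f,240,390,95,270); print(c); h=c[2]
R=[ring(f,u,v,h,14) for u,v in((361,257),(276,257),(367,118),(271,134))]
print(fit([r[0] for r in R]),[np.round(r[0],1) for r in R])
print(plan(s,[595.2,200.5,60],87.9),s["ft_force"],s["gripper_width"])
f=arm.grab_frame("wrist"); np.savez("w8.npz",**f); cv2.imwrite("pics/w8.png",f["color"][:,:,::-1])
```

```text
[9.80416651e-04 3.88722316e-05 5.14787225e+01]
(array([526.01538885, 202.69065917]), np.float64(-2.069832231504039), array([[-0.01900366,  0.00058815],
       [-0.03766752,  0.00802804],
       [ 0.0370478 , -0.0704575 ],
       [ 0.01962338,  0.0618413 ]])) [array([595.5, 243.2,  51.5]), array([592.4, 157.3,  51.5]), array([459.6, 248. ,  51.5]), array([470.5, 161.7,  51.5])]
(array([-0.8, -0.1, 65.4]), np.float64(-0.05), 'cur', array([594.39, 200.56, 125.39]), np.float64(87.85), 'tilt', array([ 1.e-03,  4.e-04, -1.e+00])) [0.04230668 0.24269172 0.38564355] 0.00977956337449148
```

View pics/w8.png

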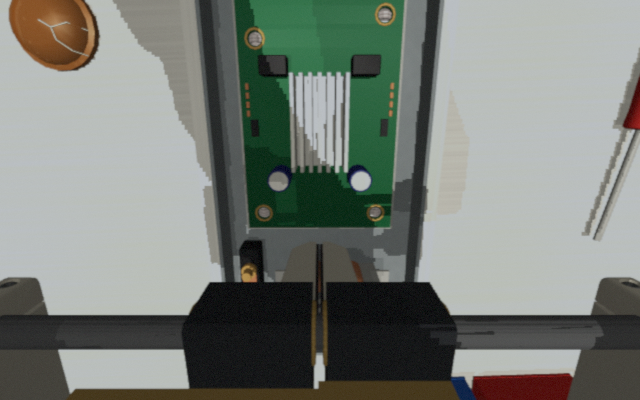

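Emit:
play_rows:
  series: "-0.001 0 0.025 0; -0.001 0 0.055 0; -0.001 0 0.068 0; -0.001 0 0.068 0; -0.001 0 0.068 0"

```text
clock: 15.1
eef_pos: [595.7, 200.6, 57.6]
orientation: [[-0.999, 0.038, 0.001], [0.038, 0.999, 0.0], [-0.001, 0.0, -1.0]]
ft_force: [0.7, 1.2, 0.8]
gripper_width: 0.005
```

Emit:
play_rows:
  series: "0 0 0.002 0; 0 0 0.004 0; 0 0 0.0045 0; 0 0 0.0045 0"

```text
clock: 15.6
eef_pos: [595.2, 200.4, 52.3]
orientation: [[-0.999, 0.038, 0.0], [0.038, 0.999, 0.0], [-0.0, 0.0, -1.0]]
ft_force: [0.1, -0.5, -0.2]
gripper_width: 0.005
```

Now push in small steps.

Emit:
play_rows:
  series: "0 0 0.0005 0; 0 0 0.001 0; 0 0 0.001 0"

```text
clock: 15.98
eef_pos: [595.3, 200.4, 51.4]
orientation: [[-0.999, 0.038, 0.0], [0.038, 0.999, 0.0], [-0.0, 0.0, -1.0]]
ft_force: [-0.9, -0.1, 3.5]
gripper_width: 0.002
```

Emit:
play_rows:
  series: "0 0 0.0003 0; 0 0 0.0005 0; 0 0 0.0005 0"

```text
clock: 16.35
eef_pos: [595.3, 200.5, 50.9]
orientation: [[-0.999, 0.038, 0.0], [0.038, 0.999, 0.0], [-0.0, 0.0, -1.0]]
ft_force: [0.3, 0.0, 4.6]
gripper_width: 0.006
```

Emit:
play_rows:
  series: "0 0 0.0003 0; 0 0 0.0005 0; 0 0 0.0005 0"

```text
clock: 16.73
eef_pos: [595.4, 200.5, 50.5]
orientation: [[-0.999, 0.038, 0.0], [0.038, 0.999, 0.0], [-0.0, 0.0, -1.0]]
ft_force: [-0.5, -0.7, 6.8]
gripper_width: 0.008
```

Emit:
play_rows:
  series: "0 0 0.0003 0; 0 0 0.0005 0; 0 0 0.0005 0"

```text
clock: 17.1
eef_pos: [595.1, 200.4, 49.5]
orientation: [[-0.999, 0.038, -0.0], [0.038, 0.999, -0.0], [0.0, -0.0, -1.0]]
ft_force: [0.9, -0.2, 1.2]
gripper_width: 0.004
```

Emit:
play_rows:
  series: "0 0 0.0003 0; 0 0 0.0005 0; 0 0 0.0005 0"

```text
clock: 17.48
eef_pos: [595.2, 200.4, 49.2]
orientation: [[-0.999, 0.038, -0.0], [0.038, 0.999, -0.0], [0.0, -0.0, -1.0]]
ft_force: [0.2, -0.2, 1.0]
gripper_width: 0.002
```

Run:
```python
from h import *
from bench import arm
s=arm.observe(); print(s["eef_pos"],s["ft_force"])
f=arm.grab_frame("wrist"); np.savez("w9.npz",**f); cv2.imwrite("pics/w9.png",f["color"][:,:,::-1])
```

```text
[595.15205543 200.38979026  49.1643289 ] [ 0.23390864 -0.18061021  1.03396693]
```

View pics/w9.png

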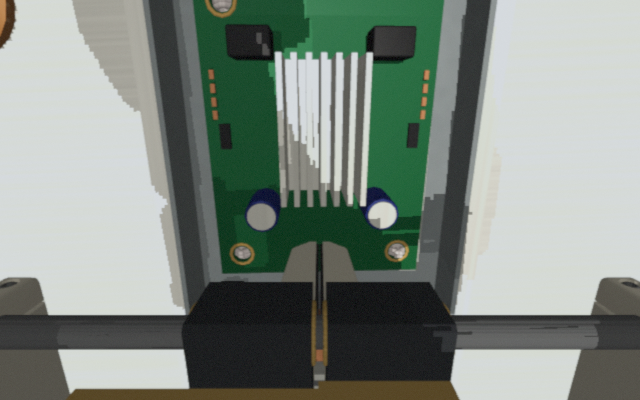

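Emit:
play_rows:
  series: "0 0 0.0004 0; 0 0 0.0008 0; 0 0 0.0008 0"

```text
clock: 17.9
eef_pos: [595.0, 200.3, 48.3]
orientation: [[-0.999, 0.038, -0.0], [0.038, 0.999, -0.0], [0.0, -0.0, -1.0]]
ft_force: [-0.7, 0.5, 0.3]
gripper_width: 0.004
```

Emit:
play_rows:
  series: "0 0 0.0004 0; 0 0 0.0008 0; 0 0 0.0008 0"

```text
clock: 18.27
eef_pos: [595.1, 200.4, 47.6]
orientation: [[-0.999, 0.038, -0.0], [0.038, 0.999, -0.0], [0.0, -0.0, -1.0]]
ft_force: [0.2, -0.5, 0.8]
gripper_width: 0.004
```

Emit:
play_rows:
  series: "0 0 0.0003 0; 0 0 0.0005 0; 0 0 0.0005 0"

```text
clock: 18.65
eef_pos: [595.2, 200.4, 47.1]
orientation: [[-0.999, 0.038, 0.0], [0.038, 0.999, 0.0], [-0.0, 0.0, -1.0]]
ft_force: [0.1, -0.3, 0.2]
gripper_width: 0.003
```

Emit:
play_rows:
  series: "0 0 0.0004 0; 0 0 0.0008 0; 0 0 0.0008 0"

```text
clock: 19.02
eef_pos: [595.3, 200.4, 46.5]
orientation: [[-0.999, 0.038, 0.0], [0.038, 0.999, 0.0], [-0.0, 0.0, -1.0]]
ft_force: [-0.1, -0.7, 3.0]
gripper_width: 0.009
```

Run:
```python
from h import *
from bench import arm
s=arm.observe(); print(s["eef_pos"],s["ft_force"])
f=arm.grab_frame("wrist"); np.savez("w10.npz",**f)
for n in("w9","w10"):
    f=dict(np.load(n+".npz")); C=cloud(f); hsv=cv2.cvtColor(f["color"],cv2.COLOR_RGB2HSV)
    g=(hsv[...,0]>40)&(hsv[...,0]<85)&(hsv[...,1]>80)&(C[...,2]>38)&(C[...,2]<56)
    g=cv2.erode(g.astype(np.uint8),np.ones((5,5)))>0
    P=C[g]-[526.1,202.8,0]; x=P[:,0]*.9993-P[:,1]*.0366; y=P[:,0]*.0366+P[:,1]*.9993
    c=np.linalg.lstsq(np.c_[x,y,np.ones(len(x))],P[:,2],rcond=None)[0]
    print(n,len(x),c,"top at +x end y+-43",[round(c@[68,q,1],2) for q in(43,-43)],"-x",[round(c@[a,q,1],2) for a,q in((-68,43),(-54,-43))])
```

```text
[595.25154778 200.39493283  46.51380409] [-0.09715353 -0.74311163  2.95242995]
w9 27714 [-3.32470632e-02 -4.24303353e-02  5.06768022e+01] top at +x end y+-43 [np.float64(46.59), np.float64(50.24)] -x [np.float64(51.11), np.float64(54.3)]
w10 27839 [-3.99783060e-02 -8.16231601e-04  4.86141016e+01] top at +x end y+-43 [np.float64(45.86), np.float64(45.93)] -x [np.float64(51.3), np.float64(50.81)]
```

Emit:
play_rows:
  series: "0 0 0.0003 0; 0 0 0.0006 0; 0 0 0.0006 0"

```text
clock: 19.45
eef_pos: [595.3, 200.4, 46.1]
orientation: [[-0.999, 0.038, 0.0], [0.038, 0.999, 0.0], [-0.0, 0.0, -1.0]]
ft_force: [-0.2, -1.3, 6.0]
gripper_width: 0.007
```

Emit:
play_rows:
  series: "0 0 0.0003 0; 0 0 0.0006 0; 0 0 0.0006 0"

```text
clock: 19.82
eef_pos: [595.4, 200.5, 45.6]
orientation: [[-0.999, 0.038, 0.001], [0.038, 0.999, 0.0], [-0.001, 0.0, -1.0]]
ft_force: [-1.6, -0.5, 7.3]
gripper_width: 0.008
```

Emit:
play_rows:
  series: "0 0 0.0003 0; 0 0 0.0005 0; 0 0 0.0005 0"

```text
clock: 20.2
eef_pos: [595.4, 200.5, 45.3]
orientation: [[-0.999, 0.038, 0.001], [0.038, 0.999, 0.0], [-0.001, 0.0, -1.0]]
ft_force: [-1.8, -0.0, 8.8]
gripper_width: 0.004
```

Emit:
play_rows:
  series: "0 0 0.0003 0; 0 0 0.0005 0; 0 0 0.0005 0"

```text
clock: 20.58
eef_pos: [595.4, 200.5, 44.9]
orientation: [[-0.999, 0.038, 0.001], [0.038, 0.999, 0.0], [-0.001, 0.0, -1.0]]
ft_force: [-1.8, -1.2, 10.4]
gripper_width: 0.005
```

Emit:
play_rows:
  series: "0 0 0.0003 0; 0 0 0.0005 0; 0 0 0.0005 0"

```text
clock: 20.95
eef_pos: [595.4, 200.5, 44.4]
orientation: [[-0.999, 0.038, 0.001], [0.038, 0.999, 0.0], [-0.001, 0.0, -1.0]]
ft_force: [-0.8, -0.6, 9.8]
gripper_width: 0.004
```

Emit:
play_rows:
  series: "0 0 0.0003 0; 0 0 0.0005 0; 0 0 0.0005 0"

```text
clock: 21.32
eef_pos: [595.4, 200.4, 43.9]
orientation: [[-0.999, 0.038, 0.001], [0.038, 0.999, 0.0], [-0.001, 0.0, -1.0]]
ft_force: [-2.4, -0.8, 10.2]
gripper_width: 0.007
```

Emit:
play_rows:
  series: "0 0 0.0002 0; 0 0 0.0003 0; 0 0 0.0003 0"

```text
clock: 21.7
eef_pos: [595.4, 200.4, 43.7]
orientation: [[-0.999, 0.038, 0.001], [0.038, 0.999, 0.0], [-0.001, 0.0, -1.0]]
ft_force: [-2.7, -1.0, 12.0]
gripper_width: 0.007
```

Emit:
play_rows:
  series: "0 0 0.0002 0; 0 0 0.0003 0; 0 0 0.0003 0"

```text
clock: 22.08
eef_pos: [595.5, 200.4, 43.5]
orientation: [[-0.999, 0.038, 0.001], [0.038, 0.999, 0.0], [-0.001, 0.0, -1.0]]
ft_force: [-2.6, -0.7, 12.0]
gripper_width: 0.005
```

Emit:
play_rows:
  series: "0 0 0.0002 0; 0 0 0.0004 0; 0 0 0.0004 0"

```text
clock: 22.45
eef_pos: [595.5, 200.5, 43.2]
orientation: [[-0.999, 0.038, 0.001], [0.038, 0.999, 0.0], [-0.001, 0.0, -1.0]]
ft_force: [-1.7, -0.5, 13.0]
gripper_width: 0.008
```

```bash
cat >> h.py <<'E'
def tops(f):
    C=cloud(f); hsv=cv2.cvtColor(f["color"],cv2.COLOR_RGB2HSV)
    g=(hsv[...,0]>40)&(hsv[...,0]<85)&(hsv[...,1]>80)&(C[...,2]>36)&(C[...,2]<58)
    g=cv2.erode(g.astype(np.uint8),np.ones((5,5)))>0
    P=C[g]-[526.1,202.8,0]; x=P[:,0]*.9993-P[:,1]*.0366; y=P[:,0]*.0366+P[:,1]*.9993
    k=(abs(x)<90)&(abs(y)<62); x,y,z=x[k],y[k],P[k,2]
    for _ in range(3):
        A=np.c_[x,y,np.ones(len(x))]; c=np.linalg.lstsq(A,z,rcond=None)[0]; r=z-A@c; k=abs(r)<2.5*r.std()+.1; x,y,z=x[k],y[k],z[k]
    return [round(float(c@[*q,1]),2) for q in MOD],len(x)
E
python3 - <<'E'
from h import *
from bench import arm
s=arm.observe(); print(s["eef_pos"],s["ft_force"],s["moment"])
f=arm.grab_frame("wrist"); np.savez("w11.npz",**f); print(tops(f))
cv2.imwrite("pics/w11.png",cv2.resize(f["color"][150:300,190:450][:,:,::-1],None,fx=3,fy=3,interpolation=cv2.INTER_CUBIC))
E
```

```text
[595.50718885 200.49139247  43.23101534] [-1.68919724 -0.47097879 13.03534693] [-0.21106545  0.66035414 -0.00684994]
([42.6, 42.82, 51.21, 50.54], 28361)
```

View pics/w11.png

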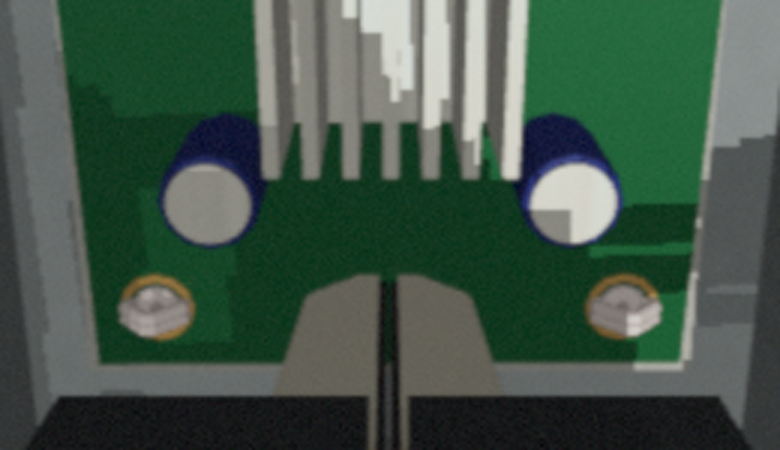

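Emit:
play_rows:
  series: "0 0 0.0002 0; 0 0 0.0004 0; 0 0 0.0004 0"

```text
clock: 22.88
eef_pos: [595.6, 200.5, 43.0]
orientation: [[-0.999, 0.038, 0.001], [0.038, 0.999, 0.0], [-0.001, 0.0, -1.0]]
ft_force: [-2.2, -1.0, 14.7]
gripper_width: 0.005
```

Emit:
play_rows:
  series: "0 0 0.0002 0; 0 0 0.0003 0; 0 0 0.0003 0"

```text
clock: 23.25
eef_pos: [595.6, 200.4, 42.7]
orientation: [[-0.999, 0.038, 0.001], [0.038, 0.999, 0.0], [-0.001, 0.0, -1.0]]
ft_force: [-2.9, -1.7, 15.9]
gripper_width: 0.004
```

Emit:
play_rows:
  series: "0 0 0.0002 0; 0 0 0.0003 0; 0 0 0.0003 0"

```text
clock: 23.62
eef_pos: [595.6, 200.5, 42.6]
orientation: [[-0.999, 0.038, 0.001], [0.038, 0.999, 0.0], [-0.001, 0.0, -1.0]]
ft_force: [-3.4, -1.0, 17.4]
gripper_width: 0.004
```

Emit:
play_rows:
  series: "0 0 0.0002 0; 0 0 0.0002 0"

```text
clock: 23.88
eef_pos: [595.6, 200.5, 42.4]
orientation: [[-0.999, 0.038, 0.001], [0.038, 0.999, 0.0], [-0.001, 0.001, -1.0]]
ft_force: [-3.2, -1.7, 17.9]
gripper_width: 0.004
```

Run:
```python
from h import *
from bench import arm
s=arm.observe(); print(s["eef_pos"],s["ft_force"],s["moment"])
f=arm.grab_frame("wrist"); np.savez("w12.npz",**f); print(tops(f))
cv2.imwrite("pics/w12.png",cv2.resize(f["color"][230:280,190:450][:,:,::-1],None,fx=3,fy=3,interpolation=cv2.INTER_CUBIC))
```

```text
[595.6048111  200.47988469  42.40038941] [-3.19588879 -1.72119039 17.89563092] [-0.21098869  0.81524494 -0.00622417]
([41.73, 42.1, 51.1, 50.5], 27968)
```

View pics/w12.png

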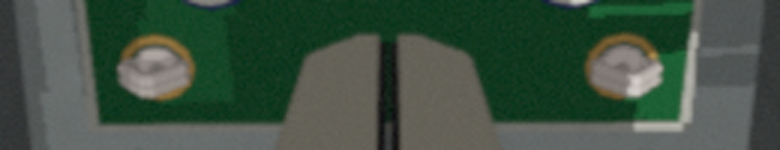

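Run:
```python
from h import *
for n in("w2","w9","w10","w11","w12"):
    f=dict(np.load(n+".npz")); C=cloud(f); P=C-[526.1,202.8,0]; x=P[...,0]*.9993-P[...,1]*.0366; y=P[...,0]*.0366+P[...,1]*.9993
    hsv=cv2.cvtColor(f["color"],cv2.COLOR_RGB2HSV)
    for i,(a,b) in enumerate(MOD[:2]):
        m=(np.hypot(x-a,y-b)<10)&(C[...,2]>42.5 if n!="w2" else C[...,2]>46)&(hsv[...,1]<60)&(C[...,2]<58)
        # width by height bands
        out=[]
        for lo in range(43,54,1):
            k=m&(C[...,2]>=lo)&(C[...,2]<lo+1)
            out.append((lo,int(k.sum()),round(float(np.ptp(y[k])),1) if k.sum()>2 else None))
        print(n,i,m.sum(),round(float(np.ptp(y[m])),1),np.percentile(y[m],[2,98]).round(1),out)
```

```text
w2 0 52 11.5 [36.7 48.1] [(43, 0, None), (44, 0, None), (45, 0, None), (46, 1, None), (47, 6, 11.5), (48, 6, 11.4), (49, 14, 10.4), (50, 11, 6.3), (51, 10, 5.1), (52, 3, 1.0), (53, 1, None)]
w2 1 49 11.6 [-49.  -37.4] [(43, 0, None), (44, 0, None), (45, 0, None), (46, 2, None), (47, 3, 10.5), (48, 9, 11.4), (49, 9, 9.4), (50, 7, 7.3), (51, 8, 5.1), (52, 8, 4.1), (53, 3, 1.9)]
w9 0 207 9.6 [38.5 47.3] [(43, 15, 4.5), (44, 22, 5.9), (45, 12, 9.2), (46, 29, 9.3), (47, 21, 8.6), (48, 24, 7.4), (49, 18, 5.4), (50, 10, 2.8), (51, 30, 4.0), (52, 18, 3.9), (53, 5, 2.7)]
w9 1 172 9.6 [-47.3 -38.6] [(43, 11, 3.1), (44, 8, 3.5), (45, 2, None), (46, 4, 7.3), (47, 10, 8.2), (48, 15, 8.5), (49, 38, 9.0), (50, 42, 7.8), (51, 23, 4.4), (52, 15, 2.2), (53, 0, None)]
w10 0 217 9.6 [38.4 47.2] [(43, 23, 5.7), (44, 22, 7.2), (45, 24, 9.1), (46, 19, 8.8), (47, 25, 8.9), (48, 24, 7.2), (49, 15, 6.4), (50, 10, 3.6), (51, 30, 3.9), (52, 24, 3.9), (53, 0, None)]
w10 1 209 8.8 [-47.  -38.8] [(43, 24, 5.1), (44, 20, 7.2), (45, 11, 8.2), (46, 21, 8.8), (47, 27, 8.4), (48, 24, 8.2), (49, 14, 5.9), (50, 16, 4.2), (51, 32, 4.4), (52, 16, 3.7), (53, 1, None)]
w11 0 264 13.7 [36.9 49.6] [(43, 34, 11.7), (44, 11, 11.4), (45, 16, 12.3), (46, 24, 11.7), (47, 31, 10.8), (48, 28, 9.6), (49, 32, 7.0), (50, 42, 5.5), (51, 13, 3.6), (52, 0, None), (53, 0, None)]
w11 1 268 12.4 [-48.6 -37.3] [(43, 37, 9.6), (44, 12, 12.0), (45, 15, 12.4), (46, 33, 12.1), (47, 21, 10.9), (48, 33, 9.7), (49, 30, 8.3), (50, 39, 5.3), (51, 15, 3.0), (52, 3, 1.4), (53, 0, None)]
w12 0 240 13.5 [36.8 48.5] [(43, 22, 8.2), (44, 10, 12.1), (45, 20, 12.2), (46, 32, 11.9), (47, 36, 10.2), (48, 27, 9.0), (49, 30, 7.0), (50, 33, 4.6), (51, 10, 2.7), (52, 1, None), (53, 0, None)]
w12 1 249 12.5 [-48.9 -37.1] [(43, 25, 11.4), (44, 13, 12.0), (45, 17, 12.5), (46, 29, 11.6), (47, 31, 10.9), (48, 34, 8.6), (49, 44, 7.1), (50, 23, 3.4), (51, 11, 2.8), (52, 0, None), (53, 0, None)]
```

Emit:
play_rows:
  series: "0 0 -0.003 0; 0 0 -0.03 0; 0 0 -0.07 0; 0.04 0 -0.07 0; 0.09 0 -0.07 0"

```text
clock: 24.55
eef_pos: [505.0, 203.8, 111.2]
orientation: [[-0.999, 0.039, 0.002], [0.039, 0.999, 0.001], [-0.001, 0.001, -1.0]]
ft_force: [-0.1, 1.0, -0.1]
gripper_width: 0.006
```

Emit:
play_rows:
  series: "0.04 0 0 0; 0.04 0 0 0; 0.04 0 0 0; 0.04 0 0 0"

```text
clock: 25.05
eef_pos: [466.6, 205.3, 110.9]
orientation: [[-0.999, 0.038, 0.001], [0.038, 0.999, 0.0], [-0.001, 0.0, -1.0]]
ft_force: [0.2, 0.5, -0.0]
gripper_width: 0.004
```

Run:
```python
from h import *
from bench import arm
s=arm.observe(); print(plan(s,[464.7,205.1,60],87.9),s["ft_force"])
f=arm.grab_frame("wrist"); np.savez("w13.npz",**f); cv2.imwrite("pics/w13.png",f["color"][:,:,::-1])
```

```text
(array([ 1.9, -0.3, 50.9]), np.float64(-0.11), 'cur', array([466.59, 205.33, 110.85]), np.float64(87.79), 'tilt', array([ 9.e-04,  2.e-04, -1.e+00])) [ 0.23189311  0.53381571 -0.02437474]
```

View pics/w13.png

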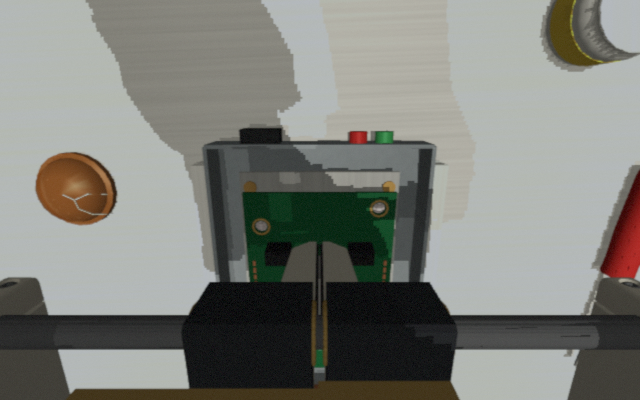

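Emit:
play_rows:
  series: "0 0 0.03 0; 0 0 0.05 0; 0 0 0.056 0; 0 0 0.056 0; 0 0 0.056 0"

```text
clock: 25.72
eef_pos: [465.7, 205.4, 55.5]
orientation: [[-0.999, 0.038, 0.001], [0.038, 0.999, 0.0], [-0.001, 0.0, -1.0]]
ft_force: [-0.1, -0.5, -0.8]
gripper_width: 0.004
```

Emit:
play_rows:
  series: "0 0 0.001 0; 0 0 0.002 0; 0 0 0.003 0; 0 0 0.003 0"

```text
clock: 26.22
eef_pos: [465.3, 205.3, 51.9]
orientation: [[-0.999, 0.038, 0.0], [0.038, 0.999, 0.0], [-0.0, 0.0, -1.0]]
ft_force: [0.6, 0.3, 0.6]
gripper_width: 0.006
```

Emit:
play_rows:
  series: "0 0 0.0005 0; 0 0 0.001 0; 0 0 0.001 0"

```text
clock: 26.6
eef_pos: [465.3, 205.3, 51.0]
orientation: [[-0.999, 0.038, 0.0], [0.038, 0.999, 0.0], [-0.0, 0.0, -1.0]]
ft_force: [-0.3, -0.6, 4.2]
gripper_width: 0.006
```

Emit:
play_rows:
  series: "0 0 0.0003 0; 0 0 0.0006 0; 0 0 0.0006 0"

```text
clock: 26.98
eef_pos: [465.2, 205.3, 50.3]
orientation: [[-0.999, 0.038, -0.0], [0.038, 0.999, -0.0], [0.0, -0.0, -1.0]]
ft_force: [-1.8, -0.6, 5.0]
gripper_width: 0.007
```

Emit:
play_rows:
  series: "0 0 0.0003 0; 0 0 0.0006 0; 0 0 0.0006 0"

```text
clock: 27.35
eef_pos: [465.2, 205.3, 49.8]
orientation: [[-0.999, 0.038, -0.0], [0.038, 0.999, 0.0], [0.0, 0.0, -1.0]]
ft_force: [-0.6, -0.2, 6.3]
gripper_width: 0.008
```

Emit:
play_rows:
  series: "0 0 0.0003 0; 0 0 0.0006 0; 0 0 0.0006 0"

```text
clock: 27.72
eef_pos: [465.2, 205.3, 49.3]
orientation: [[-0.999, 0.038, -0.0], [0.038, 0.999, 0.0], [0.0, 0.0, -1.0]]
ft_force: [-0.9, -0.6, 8.5]
gripper_width: 0.004
```

Emit:
play_rows:
  series: "0 0 0.0003 0; 0 0 0.0006 0; 0 0 0.0006 0"

```text
clock: 28.1
eef_pos: [465.1, 205.3, 48.8]
orientation: [[-0.999, 0.038, -0.0], [0.038, 0.999, 0.0], [0.0, 0.0, -1.0]]
ft_force: [-1.9, 0.2, 10.3]
gripper_width: 0.003
```

Emit:
play_rows:
  series: "0 0 0.0003 0; 0 0 0.0006 0; 0 0 0.0006 0"

```text
clock: 28.48
eef_pos: [465.1, 205.3, 48.4]
orientation: [[-0.999, 0.038, -0.0], [0.038, 0.999, 0.0], [0.0, 0.0, -1.0]]
ft_force: [-2.2, -0.5, 12.4]
gripper_width: 0.007
```

Emit:
play_rows:
  series: "0 0 0.0003 0; 0 0 0.0005 0; 0 0 0.0005 0"

```text
clock: 28.85
eef_pos: [465.3, 205.2, 47.4]
orientation: [[-0.999, 0.038, 0.0], [0.038, 0.999, -0.0], [-0.0, -0.0, -1.0]]
ft_force: [0.4, -0.3, -0.0]
gripper_width: 0.004
```

Emit:
play_rows:
  series: "0 0 0.0003 0; 0 0 0.0004 0; 0 0 0.0004 0"

```text
clock: 29.22
eef_pos: [465.2, 205.2, 46.9]
orientation: [[-0.999, 0.038, -0.0], [0.038, 0.999, -0.0], [0.0, -0.0, -1.0]]
ft_force: [0.3, -0.5, 0.6]
gripper_width: 0.002
```

```bash
cat >> h.py <<'E'
def heads(f,ids,zt=42.5):
    C=cloud(f); P=C-[526.1,202.8,0]; x=P[...,0]*.9993-P[...,1]*.0366; y=P[...,0]*.0366+P[...,1]*.9993
    hsv=cv2.cvtColor(f["color"],cv2.COLOR_RGB2HSV)
    for i in ids:
        a,b=MOD[i]; m=(np.hypot(x-a,y-b)<10)&(C[...,2]>zt)&(hsv[...,1]<60)&(C[...,2]<58); out=[]
        for lo in range(43,53):
            k=m&(C[...,2]>=lo)&(C[...,2]<lo+1); out.append((lo,int(k.sum()),round(float(np.ptp(y[k])),1) if k.sum()>2 else None))
        print(i,m.sum(),out)
E
python3 - <<'E'
from h import *
from bench import arm
s=arm.observe(); print(s["eef_pos"],s["ft_force"])
f=arm.grab_frame("wrist"); np.savez("w14.npz",**f); print(tops(f)); heads(f,[2,3]); cv2.imwrite("pics/w14.png",f["color"][:,:,::-1])
E
```

```text
[465.23724495 205.22520475  46.86649178] [ 0.25233418 -0.54859551  0.60259744]
([44.28, 44.35, 46.09, 45.97], 6294)
2 217 [(43, 24, 6.2), (44, 23, 6.1), (45, 17, 9.3), (46, 17, 9.4), (47, 22, 8.6), (48, 31, 8.3), (49, 15, 6.1), (50, 15, 4.6), (51, 24, 4.1), (52, 24, 4.3)]
3 212 [(43, 23, 5.7), (44, 19, 5.7), (45, 24, 8.4), (46, 12, 7.1), (47, 26, 8.6), (48, 22, 7.8), (49, 22, 5.5), (50, 13, 5.4), (51, 25, 4.4), (52, 21, 3.9)]
```

View pics/w14.png

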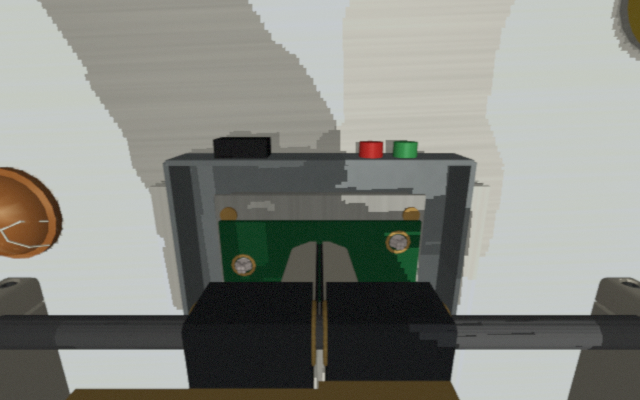

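Emit:
play_rows:
  series: "0 0 0.0004 0; 0 0 0.0008 0; 0 0 0.0008 0"

```text
clock: 29.65
eef_pos: [465.3, 205.3, 46.3]
orientation: [[-0.999, 0.038, 0.0], [0.038, 0.999, -0.0], [-0.0, -0.0, -1.0]]
ft_force: [0.8, -1.3, 1.9]
gripper_width: 0.008
```

Emit:
play_rows:
  series: "0 0 0.0003 0; 0 0 0.0006 0; 0 0 0.0006 0"

```text
clock: 30.02
eef_pos: [465.2, 205.3, 45.8]
orientation: [[-0.999, 0.038, 0.0], [0.038, 0.999, 0.0], [-0.0, 0.0, -1.0]]
ft_force: [-1.1, -0.7, 5.2]
gripper_width: 0.007
```

Emit:
play_rows:
  series: "0 0 0.0003 0; 0 0 0.0005 0; 0 0 0.0005 0"

```text
clock: 30.4
eef_pos: [465.2, 205.3, 45.4]
orientation: [[-0.999, 0.038, 0.0], [0.038, 0.999, 0.0], [-0.0, 0.0, -1.0]]
ft_force: [-0.7, -0.9, 5.9]
gripper_width: 0.007
```

Emit:
play_rows:
  series: "0 0 0.0003 0; 0 0 0.0005 0; 0 0 0.0005 0"

```text
clock: 30.78
eef_pos: [465.2, 205.3, 45.0]
orientation: [[-0.999, 0.038, 0.0], [0.038, 0.999, 0.0], [-0.0, 0.0, -1.0]]
ft_force: [-1.5, -0.1, 8.1]
gripper_width: 0.007
```

Emit:
play_rows:
  series: "0 0 0.0003 0; 0 0 0.0005 0; 0 0 0.0005 0"

```text
clock: 31.15
eef_pos: [465.2, 205.3, 44.5]
orientation: [[-0.999, 0.038, 0.0], [0.038, 0.999, 0.0], [-0.0, 0.0, -1.0]]
ft_force: [-1.7, 0.1, 7.9]
gripper_width: 0.007
```

Emit:
play_rows:
  series: "0 0 0.0003 0; 0 0 0.0005 0; 0 0 0.0005 0"

```text
clock: 31.52
eef_pos: [465.2, 205.3, 44.0]
orientation: [[-0.999, 0.038, 0.0], [0.038, 0.999, 0.0], [-0.0, 0.0, -1.0]]
ft_force: [-1.6, -0.7, 8.2]
gripper_width: 0.007
```

Emit:
play_rows:
  series: "0 0 0.0003 0; 0 0 0.0005 0; 0 0 0.0005 0"

```text
clock: 31.9
eef_pos: [465.2, 205.3, 43.6]
orientation: [[-0.999, 0.038, 0.0], [0.038, 0.999, 0.0], [-0.0, 0.0, -1.0]]
ft_force: [-1.7, -0.6, 11.2]
gripper_width: 0.003
```

Run:
```python
from h import *
from bench import arm
s=arm.observe(); print(s["eef_pos"],s["ft_force"])
f=arm.grab_frame("wrist"); np.savez("w15.npz",**f); print(tops(f)); heads(f,[2,3])
```

```text
[465.15498937 205.30952652  43.61253616] [-1.7205266  -0.58690043 11.23175849]
([44.12, 44.09, 43.24, 43.29], 6200)
2 271 [(43, 53, 11.2), (44, 8, 11.5), (45, 8, 11.2), (46, 17, 12.0), (47, 36, 12.0), (48, 29, 9.9), (49, 25, 8.4), (50, 39, 6.4), (51, 34, 4.8), (52, 2, None)]
3 280 [(43, 46, 12.6), (44, 18, 11.5), (45, 12, 12.1), (46, 22, 12.4), (47, 29, 11.6), (48, 32, 10.2), (49, 29, 8.7), (50, 36, 6.6), (51, 30, 4.3), (52, 3, 2.7)]
```

Emit:
play_rows:
  series: "0 0 0.0003 0; 0 0 0.0005 0; 0 0 0.0005 0"

```text
clock: 32.33
eef_pos: [465.1, 205.3, 43.3]
orientation: [[-0.999, 0.038, 0.0], [0.038, 0.999, 0.0], [-0.0, 0.0, -1.0]]
ft_force: [-2.9, -0.5, 13.4]
gripper_width: 0.006
```

Emit:
play_rows:
  series: "0 0 0.0003 0; 0 0 0.0005 0; 0 0 0.0005 0"

```text
clock: 32.7
eef_pos: [465.1, 205.3, 42.9]
orientation: [[-0.999, 0.038, 0.0], [0.038, 0.999, 0.0], [-0.0, 0.0, -1.0]]
ft_force: [-2.7, -0.6, 15.7]
gripper_width: 0.004
```

Emit:
play_rows:
  series: "0 0 -0.003 0; 0 0 -0.03 0; -0.03 0 -0.09 0; -0.08 0 -0.12 0; -0.1 0 -0.14 0"

```text
clock: 33.33
eef_pos: [568.5, 201.3, 184.5]
orientation: [[-0.999, 0.039, 0.004], [0.039, 0.999, 0.001], [-0.004, 0.001, -1.0]]
ft_force: [-0.4, -0.3, 0.1]
gripper_width: 0.003
```

Emit:
play_rows:
  series: "0 0 0 0; 0 0 0 0; 0 0 0 0"

```text
clock: 33.7
eef_pos: [563.4, 201.6, 180.8]
orientation: [[-0.999, 0.037, -0.003], [0.037, 0.999, -0.001], [0.003, -0.001, -1.0]]
ft_force: [-0.5, 0.1, 0.2]
gripper_width: 0.007
```

Run:
```python
from h import *
from bench import arm
s=arm.observe(); print(s["eef_pos"],s["ft_force"])
f=arm.grab_frame("wrist"); np.savez("w16.npz",**f); print(tops(f)); heads(f,[0,1,2,3],45); cv2.imwrite("pics/w16.png",f["color"][:,:,::-1])
g=arm.grab_frame("scene"); cv2.imwrite("pics/s16.png",g["color"][:,:,::-1])
```

```text
[563.44067942 201.57234658 180.8458309 ] [-0.52294395  0.10877491  0.16727512]
([44.52, 44.52, 44.32, 44.34], 10328)
0 59 [(43, 0, None), (44, 0, None), (45, 2, None), (46, 1, None), (47, 4, 10.7), (48, 15, 11.7), (49, 10, 10.5), (50, 10, 6.8), (51, 5, 3.8), (52, 12, 2.9)]
1 67 [(43, 0, None), (44, 0, None), (45, 8, 12.6), (46, 3, 4.8), (47, 9, 11.8), (48, 10, 10.7), (49, 9, 9.7), (50, 11, 6.8), (51, 8, 4.8), (52, 9, 3.0)]
2 79 [(43, 0, None), (44, 0, None), (45, 3, 7.6), (46, 4, 11.9), (47, 9, 11.3), (48, 9, 10.3), (49, 9, 9.2), (50, 21, 8.4), (51, 20, 6.6), (52, 4, 1.7)]
3 88 [(43, 0, None), (44, 0, None), (45, 6, 8.0), (46, 3, 11.3), (47, 9, 11.4), (48, 17, 11.3), (49, 16, 8.6), (50, 7, 6.9), (51, 17, 5.2), (52, 12, 3.5)]
```

View pics/w16.png

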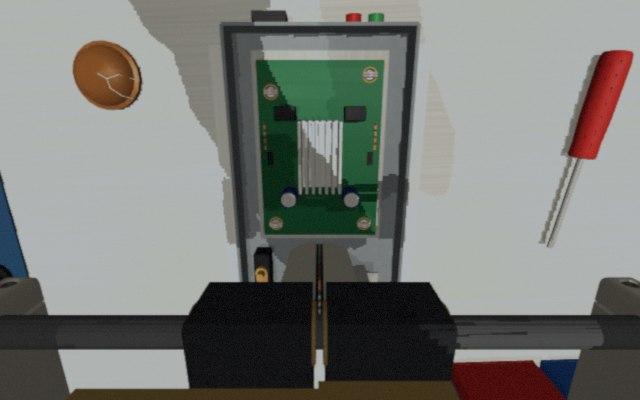

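View pics/s16.png

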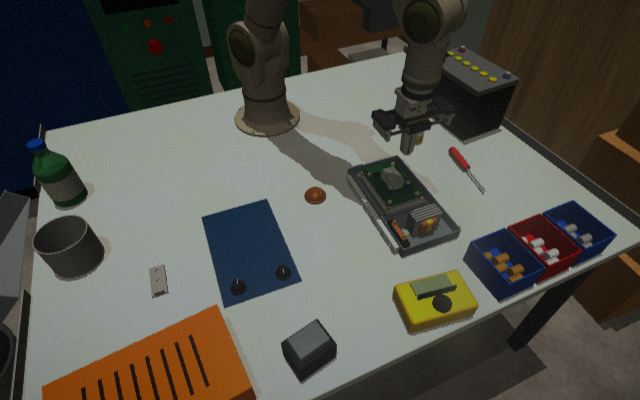

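The last pictures show all four heads sprung out about 12 mm wide, against about 9 mm when squeezed. The board's top is level at 44.3–44.5 mm at every hole, the head tips stand about 8 mm above it, and nothing else has moved.

Run:
```python
from bench import arm
print(arm.hand_in())
```

```text
the job is handed in; nothing more can be done
None
```

The board is clicked onto all four standoffs and sits flush, capacitor end toward the transformer. I handed the job in at about 34 s of the 61 s allowed.

I gripped the board by its heat sink and checked the two relay-end holes against their standoffs with the wrist camera before lowering it. After letting it down on the prongs, I pushed each end with the shut fingers. The highest force read was 17.9 N at the capacitor end and 15.7 N at the relay end, against the 22 N limit.

**Last checks, with the arm clear:**
- **Prongs:** all four heads measured about 11–12.5 mm wide, against about 9 mm when squeezed in the hole.
- **Level:** the board's top read 44.3 to 44.5 mm at every hole, with the tips about 8 mm above it. That puts the deck roughly 3 mm above its drawn height.
- **Surroundings:** the last scene picture shows the other things where they were.

**Uncertain:**
- The clip and deck joints could not be read, so the clicks are judged from head width and board height only.
- Forces were sampled at the end of each call, so short peaks in between could have been missed.
- At the capacitor end, standoff 0 went through before standoff 1, so the board tipped sideways for a moment before levelling.
- At both ends the push clicked at or below about 12 N, under the 14 to 18 N described. I pushed a little further each time to be sure.

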